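Make up a set of one size of sample jar and lock the carrier on its platform

TASK

One jar already stands in the carrier; it shows the size wanted. Slide the transport lock on the platform fully open, put every other jar of that same size from the mat upright into the carrier, set the loaded carrier down flat on the platform between its guides, then slide the lock fully home. Leave the jars of the other sizes standing on the mat, and do not disturb the dish, beaker and spoon.

Things in the scene. Friction and masses are not known exactly. Their poses are not given: they have to be found in the camera images.
- mat: cork mat, 340 (x) x 440 (y) x 6 mm thick, fixed; origin: centre of its underside. The stock of jars stands on it.
- carrier: loose grey plastic tray, four open cells (2 x 2), bar handle across its middle; 190 (own x) x 184 mm (own y), 0.3-0.4 kg empty; origin: centre of its underside. Floor 6 mm thick, outer walls 4 mm thick, 16 mm high; 4 mm dividers along both own axes through the centre, 14 mm high. One jar stands in it at the start: the pattern. It may stand either way round on the platform.
- carrier_handle (a point): middle of the carrier's handle: a rubber-covered flat-sided bar along the carrier's y, 110 mm long, 20 mm wide, 26 mm tall, from 77 to 103 mm above the underside (this point: 90), on two posts (12 x 10 mm) at own y = +-45 mm
- carrier_lug (a point): top of the lug at the carrier's own +x end; an equal one is at the -x end: 36 mm wide, 10 mm high, sticking out 20 mm at the bottom middle of the end wall
- cell0 (a point): place for a jar on the floor of the cell at the carrier's own +x, +y, 50 mm off its centre along x and 54 mm along y; the other three places lie likewise at +-50, +-54 mm. Each cell is clear from 2 to 91 mm in own |x| and 2 to 88 mm in own |y|
- platform: fixed aluminium plate 8 mm thick on the bench with low steel guides (13 mm above the plate) all round the carrier's place; origin: at bench level under the middle of the carrier's place, the carrier stands with its origin 8 mm above it and its own x along the platform's x (either way). Play about 6 mm each way. The transport lock is on its +x end.
- lock (a joint): transport lock slide, m: 0 = fully home (locked, tongue over the lug's place), 0.055 = fully open against the other stop (tongue clear of the lug). Moves along the platform's -y as it opens; friction about 2 N, stays where left. The tongue is 30 mm wide, its underside is 24 mm above the bench; it reaches in to 104 mm from the platform's centre.
- lock_grip (a point): grip point of the lock: 60 mm above the bench, in an upright black block 24 x 24 mm, whose top is 82 mm and foot 32 mm above the bench, 136 mm from the platform's origin along its +x
- dish: white porcelain dish, 72 mm wide, bystander
- beaker: glass beaker, 72 mm wide, 95 mm tall, bystander
- spoon: steel spoon 180 mm long, bystander
- jar_l0: large 140 g amber jar with black lid, straight cylinder 64 mm in diameter and 54 mm tall, loose; origin: centre of its underside, z up. Always there: on the mat, or in the carrier as the pattern.
- jar_l1: large 140 g amber jar with black lid, straight cylinder 64 mm in diameter and 54 mm tall, loose; origin: centre of its underside, z up. It may be absent.
- jar_l2: large 140 g amber jar with black lid, straight cylinder 64 mm in diameter and 54 mm tall, loose; origin: centre of its underside, z up. It may be absent.
- jar_l3: large 140 g amber jar with black lid, straight cylinder 64 mm in diameter and 54 mm tall, loose; origin: centre of its underside, z up. It may be absent.
- jar_m0: medium 100 g amber jar with black lid, straight cylinder 54 mm in diameter and 47 mm tall, loose; origin: centre of its underside, z up. Always there: on the mat, or in the carrier as the pattern.
- jar_m1: medium 100 g amber jar with black lid, straight cylinder 54 mm in diameter and 47 mm tall, loose; origin: centre of its underside, z up. It may be absent.
- jar_m2: medium 100 g amber jar with black lid, straight cylinder 54 mm in diameter and 47 mm tall, loose; origin: centre of its underside, z up. It may be absent.
- jar_m3: medium 100 g amber jar with black lid, straight cylinder 54 mm in diameter and 47 mm tall, loose; origin: centre of its underside, z up. It may be absent.
- jar_s0: small 60 g amber jar with black lid, straight cylinder 44 mm in diameter and 40 mm tall, loose; origin: centre of its underside, z up. Always there: on the mat, or in the carrier as the pattern.
- jar_s1: small 60 g amber jar with black lid, straight cylinder 44 mm in diameter and 40 mm tall, loose; origin: centre of its underside, z up. It may be absent.
- jar_s2: small 60 g amber jar with black lid, straight cylinder 44 mm in diameter and 40 mm tall, loose; origin: centre of its underside, z up. It may be absent.
- jar_s3: small 60 g amber jar with black lid, straight cylinder 44 mm in diameter and 40 mm tall, loose; origin: centre of its underside, z up. It may be absent.
Mind the look-alikes: they are no part of the job. Leave any red look-alike of the jar_l1 alone.

How it is judged (in metres and radians):
On the way, in this order (a step that is already met when the one before it is completed fails the run):
1. the transport lock has been slid fully open (value of joint lock above 0.049 m), for 0.2 s.
2. the carrier, with all jars of the pattern's size and no others, stands flat on the platform between the guides ((((horizontal distance between jar_s0 and carrier below 0.105 m and z of jar_s0 in the frame of carrier between 0.001 and 0.014 m and angle between jar_s0's own z axis and vertical below 0.2 rad) and (horizontal distance between jar_m0 and mat below 0.285 m and height (world z) of jar_m0 between 0.003 and 0.011 m and angle between jar_m0's own z axis and vertical below 0.2 rad) and (horizontal distance between jar_l0 and mat below 0.285 m and height (world z) of jar_l0 between 0.003 and 0.011 m and angle between jar_l0's own z axis and vertical below 0.2 rad) and (horizontal distance between jar_s1 and carrier below 0.105 m and z of jar_s1 in the frame of carrier between 0.001 and 0.014 m and angle between jar_s1's own z axis and vertical below 0.2 rad) and (horizontal distance between jar_m1 and mat below 0.285 m and height (world z) of jar_m1 between 0.003 and 0.011 m and angle between jar_m1's own z axis and vertical below 0.2 rad) and (horizontal distance between jar_l1 and mat below 0.285 m and height (world z) of jar_l1 between 0.003 and 0.011 m and angle between jar_l1's own z axis and vertical below 0.2 rad) and (horizontal distance between jar_s2 and carrier below 0.105 m and z of jar_s2 in the frame of carrier between 0.001 and 0.014 m and angle between jar_s2's own z axis and vertical below 0.2 rad) and (horizontal distance between jar_m2 and mat below 0.285 m and height (world z) of jar_m2 between 0.003 and 0.011 m and angle between jar_m2's own z axis and vertical below 0.2 rad) and (horizontal distance between jar_l2 and mat below 0.285 m and height (world z) of jar_l2 between 0.003 and 0.011 m and angle between jar_l2's own z axis and vertical below 0.2 rad) and (horizontal distance between jar_s3 and carrier below 0.105 m and z of jar_s3 in the frame of carrier between 0.001 and 0.014 m and angle between jar_s3's own z axis and vertical below 0.2 rad) and (horizontal distance between jar_m3 and mat below 0.285 m and height (world z) of jar_m3 between 0.003 and 0.011 m and angle between jar_m3's own z axis and vertical below 0.2 rad) and (horizontal distance between jar_l3 and mat below 0.285 m and height (world z) of jar_l3 between 0.003 and 0.011 m and angle between jar_l3's own z axis and vertical below 0.2 rad)) or ((horizontal distance between jar_s0 and mat below 0.285 m and height (world z) of jar_s0 between 0.003 and 0.011 m and angle between jar_s0's own z axis and vertical below 0.2 rad) and (horizontal distance between jar_m0 and carrier below 0.105 m and z of jar_m0 in the frame of carrier between 0.001 and 0.014 m and angle between jar_m0's own z axis and vertical below 0.2 rad) and (horizontal distance between jar_l0 and mat below 0.285 m and height (world z) of jar_l0 between 0.003 and 0.011 m and angle between jar_l0's own z axis and vertical below 0.2 rad) and (horizontal distance between jar_s1 and mat below 0.285 m and height (world z) of jar_s1 between 0.003 and 0.011 m and angle between jar_s1's own z axis and vertical below 0.2 rad) and (horizontal distance between jar_m1 and carrier below 0.105 m and z of jar_m1 in the frame of carrier between 0.001 and 0.014 m and angle between jar_m1's own z axis and vertical below 0.2 rad) and (horizontal distance between jar_l1 and mat below 0.285 m and height (world z) of jar_l1 between 0.003 and 0.011 m and angle between jar_l1's own z axis and vertical below 0.2 rad) and (horizontal distance between jar_s2 and mat below 0.285 m and height (world z) of jar_s2 between 0.003 and 0.011 m and angle between jar_s2's own z axis and vertical below 0.2 rad) and (horizontal distance between jar_m2 and carrier below 0.105 m and z of jar_m2 in the frame of carrier between 0.001 and 0.014 m and angle between jar_m2's own z axis and vertical below 0.2 rad) and (horizontal distance between jar_l2 and mat below 0.285 m and height (world z) of jar_l2 between 0.003 and 0.011 m and angle between jar_l2's own z axis and vertical below 0.2 rad) and (horizontal distance between jar_s3 and mat below 0.285 m and height (world z) of jar_s3 between 0.003 and 0.011 m and angle between jar_s3's own z axis and vertical below 0.2 rad) and (horizontal distance between jar_m3 and carrier below 0.105 m and z of jar_m3 in the frame of carrier between 0.001 and 0.014 m and angle between jar_m3's own z axis and vertical below 0.2 rad) and (horizontal distance between jar_l3 and mat below 0.285 m and height (world z) of jar_l3 between 0.003 and 0.011 m and angle between jar_l3's own z axis and vertical below 0.2 rad)) or ((horizontal distance between jar_s0 and mat below 0.285 m and height (world z) of jar_s0 between 0.003 and 0.011 m and angle between jar_s0's own z axis and vertical below 0.2 rad) and (horizontal distance between jar_m0 and mat below 0.285 m and height (world z) of jar_m0 between 0.003 and 0.011 m and angle between jar_m0's own z axis and vertical below 0.2 rad) and (horizontal distance between jar_l0 and carrier below 0.105 m and z of jar_l0 in the frame of carrier between 0.001 and 0.014 m and angle between jar_l0's own z axis and vertical below 0.2 rad) and (horizontal distance between jar_s1 and mat below 0.285 m and height (world z) of jar_s1 between 0.003 and 0.011 m and angle between jar_s1's own z axis and vertical below 0.2 rad) and (horizontal distance between jar_m1 and mat below 0.285 m and height (world z) of jar_m1 between 0.003 and 0.011 m and angle between jar_m1's own z axis and vertical below 0.2 rad) and (horizontal distance between jar_l1 and carrier below 0.105 m and z of jar_l1 in the frame of carrier between 0.001 and 0.014 m and angle between jar_l1's own z axis and vertical below 0.2 rad) and (horizontal distance between jar_s2 and mat below 0.285 m and height (world z) of jar_s2 between 0.003 and 0.011 m and angle between jar_s2's own z axis and vertical below 0.2 rad) and (horizontal distance between jar_m2 and mat below 0.285 m and height (world z) of jar_m2 between 0.003 and 0.011 m and angle between jar_m2's own z axis and vertical below 0.2 rad) and (horizontal distance between jar_l2 and carrier below 0.105 m and z of jar_l2 in the frame of carrier between 0.001 and 0.014 m and angle between jar_l2's own z axis and vertical below 0.2 rad) and (horizontal distance between jar_s3 and mat below 0.285 m and height (world z) of jar_s3 between 0.003 and 0.011 m and angle between jar_s3's own z axis and vertical below 0.2 rad) and (horizontal distance between jar_m3 and mat below 0.285 m and height (world z) of jar_m3 between 0.003 and 0.011 m and angle between jar_m3's own z axis and vertical below 0.2 rad) and (horizontal distance between jar_l3 and carrier below 0.105 m and z of jar_l3 in the frame of carrier between 0.001 and 0.014 m and angle between jar_l3's own z axis and vertical below 0.2 rad))) and x of carrier in the frame of platform between -0.013 and 0.013 m and y of carrier in the frame of platform between -0.013 and 0.013 m and z of carrier in the frame of platform between 0.003 and 0.013 m and angle between carrier's own z axis and vertical below 0.05 rad), for 0.2 s.
At the end, for the whole second after the job is handed in: all jars of the pattern's size upright (0.2 rad) on the carrier's floor, all others upright on the mat; carrier flat on the platform plate within 13 mm of its centre each way, at rest; lock within 6 mm of fully home (all of step 2 and value of joint lock below 0.006 m and linear speed of carrier below 0.02 m/s); the robot touches nothing.
It fails at once if the dish is pushed more than 40 mm from its place (distance of dish from where it was at the start of the episode above 0.04 m).
It fails at once if the beaker is pushed more than 40 mm from its place (distance of beaker from where it was at the start of the episode above 0.04 m).
It fails at once if the spoon is pushed more than 40 mm from its place (distance of spoon from where it was at the start of the episode above 0.04 m).
Of jar_s1, jar_s2, jar_s3 only 2 to 3 are there at a start; the rules pass over those that are not, and their reading is None.
Of jar_m1, jar_m2, jar_m3 only 2 to 3 are there at a start; the rules pass over those that are not, and their reading is None.
Of jar_l1, jar_l2, jar_l3 only 2 to 3 are there at a start; the rules pass over those that are not, and their reading is None.
At some moment in a run one of jar_s1, jar_s2, jar_s3, jar_m1, jar_m2, jar_m3, jar_l1, jar_l2, jar_l3, carrier may be knocked a few centimetres aside while the robot is not near it.
It also fails if it takes over 210 s, if anything falls off the work surface, if the arm or the gripper's body presses on something with over 40 N, if the wrist force passes 120 N, or if a joint passes its speed limit or range.

ROBOT

A 6-joint arm with a two-finger parallel gripper is mounted at the origin on the work surface. World frame = base frame: x ahead of the robot, y to its left, z up, the work surface at z = 0. Lengths are in mm, angles in degrees, forces in N, time in s.
With the tool pointing down it reaches from about 350 to 850 mm from the base axis. Payload 8.1 kg.
Tool frame: the origin (TCP) lies on the centre line of the jaws, within the pads' length; the fingertips stand r.tip_extent ahead of it and the grasp point (between the pads) lies 8 mm behind it (r.tip_extent is the distance from the TCP to the fingertips, in mm); z points along the fingers, y is the direction in which the jaws open and shut (so a half turn about z gives the same grasp; the last joint's range is limited). The gripper opens to 85 mm and grips with 20 to 120 N. Pads are 22 mm wide; open, the fingers measure 114 mm over their backs; the gripper's body (76 mm by 85 mm) begins 54 mm behind the grasp point. The pads swing forward as they close: fully open they stand 13 mm farther back than shut.
Start: joints at [65.81, 7.471, 85.268, -0, 87.261, -4.893], TCP at [198.26, 566.302, 242.292] pointing down, gripper open.
Joint ranges: [-169.43, 169.43], [-51.17, 129.36], [1.28, 143.12], [-76.62, 256.62], [0, 156.53], [-152.29, 152.29]. Speed limits (degrees/s): [136.94, 136.94, 159.86, 180, 180, 180].

INTERFACE

Orientations are given as [roll, pitch, yaw] about the fixed x, y, z axes, in that order (R = Rz(yaw) Ry(pitch) Rx(roll)).
In Python, from bench import sense, optics, hand_in, spotter, r gives the robot as it stands.
- The arm moves only by the tool apply_moves, never from a script. Its argument "series" is a list of rows, each a list of 3 entries, a list of its own where there are three numbers: the opening, from 0 (shut) to 1 (fully open), then the shift along the world's x, y, z in m, then the turn about the world's z in rad. In form: [[grip, [x, y, z], turn], ...]. A call has 1 to 5 rows; each row is the pose to reach, as a shift and turn from the pose measured when the call began; what a row does not reach only later rows make up. A row lasts 1/8 s, in which the tool goes at most 62.5 mm and 10.7 degrees, less where a joint would pass 70% of its speed; a pose out of reach is approached as far as the arm can. A call with a gripper value outside its range is refused whole. The fingers move at their own pace and stop on an object; "grip_force" is the grip in N (left out, the last holds). Time passes only in rows, so rows that repeat a pose let the fingers close. It gives the time, the measured TCP pose, the force and the opening at its end, in the units of the state.
- sense(): the state, without advancing time (a new reading comes with each control period).
- optics.snapshot(name): name is "scene" or "top" or "wrist"; returns a dict with "color" (384x512x3 uint8, blue, green, red), "intrinsics" (3x3 intrinsics, pixels), "rvec" (rotation vector, rad) and "tvec" (3), from world to camera coordinates, as OpenCV has them. Camera axes: x right, y down, z forward; pixel columns grow to the right and rows downward; lengths in mm; the calibration is good to about 2 mm. A picture is of the moment at which its call begins. There is no depth.
- hand_in(): hands the job in, once; it reports no verdict.
Trained networks look in a picture, given as the dict that the camera call returned (one of the last four; its "shot" number tells which), for a name from the list of things; names that differ only in an ending like _2 or _b are one class to them, and where a whole thing is asked for, a point or a joint stands for the part that bears it (a point fixed in the world has none). Each returns a list of dicts, best first, with "p" (0 to 1); they miss things now and then, are a little off and sometimes report something else, mostly with a low value. They report only what shows in the picture. A call takes as long as a camera call. They do not tell look-alikes from the thing itself.
- spotter.search_frame(picture, query): "xyz" ([x, y, z] in mm, in the coordinates of the camera as it stood for that picture, good to about 4 mm: the middle of the surface that is visible of it).
- spotter.masks_of(picture, query): "mask" (384x512 bool, what is visible of it).
The state is a dict: "time": time; "joint_pos": joint angles; "qd": joint speeds; "joint_efforts": joint torques, N m; "tool_pos": TCP position; "tcp_rot": TCP orientation; "ft_force": force on the tool from outside, world axes, zero at the start; "wrist_torque": the same for the moment, N m; "finger_gap": finger opening in mm.
Only numpy, scipy, OpenCV 4.12 (cv2) and the standard library are available. Lean on these libraries where they do the work, as an engineer would, in place of code of your own. Each camera call takes 0.05 s, during which the arm holds its last target.

## Working session

There is one attempt and no reset: what is moved stays moved. The work goes in short steps, Python scripts to look and compute and a tool call to move; the robot and the scene stay as the last step left them, time stands still between calls to the robot, and variables do not carry over. Pictures are saved under pics/ and viewed, and the job is handed in when it is done.

Besides the shell and the picture viewer there is one more tool, called after "Emit:" by a JSON object that holds its "op" and its "data", one argument or row to a line. apply_moves: Moves the arm, as the interface text tells. Its arguments: {"type":"object","properties":{"series":{"type":"array"},"grip_force":{"type":"number"}},"required":["series"]}

```bash
ls; mkdir -p pics
python3 - <<'E'
from bench import sense, optics, r
import cv2
print(sense()); print(r.tip_extent)
for n in ["scene","top"]:
    p=optics.snapshot(n); cv2.imwrite(f"pics/{n}0.png",p["color"]); print(n,p["intrinsics"],p["rvec"],p["tvec"])
E
```

```text
pics
{'time': 0.0, 'joint_pos': array([ 6.58087530e+01,  7.51199459e+00,  8.53299800e+01,  4.21402628e-04,
        8.72616031e+01, -4.89510506e+00]), 'qd': array([ 0.09806182, -0.04906686, -0.0652637 ,  0.05917939,  0.01496897,
       -0.00022464]), 'joint_efforts': array([-1.37294483e-03, -5.69413698e+01, -5.00538576e+01, -3.41372024e-04,
        1.52217963e-02,  6.55350300e-05]), 'tool_pos': array([198.0492188 , 565.80992497, 241.27015682]), 'tcp_rot': array([-1.79896836e+02, -9.25781164e-03,  1.60703829e+02]), 'ft_force': array([ 0.4135688 ,  0.34688626, -0.41549197]), 'wrist_torque': array([-0.06163102, -0.03222967, -0.0564112 ]), 'finger_gap': 85.5028461055036}
11.0
scene [[366.32391806   0.         252.59279401]
 [  0.         366.32391806 194.79500848]
 [  0.           0.           1.        ]] [ 1.91311498  1.46494498 -0.66684853] [-237.32561714 -260.69165533 1502.69150145]
top [[363.08143286   0.         259.68505066]
 [  0.         363.08143286 192.30341075]
 [  0.           0.           1.        ]] [ 2.12287577 -2.1152025   0.18879114] [ 135.08997637  504.31334653 1024.6237783 ]
```

View pics/scene0.png

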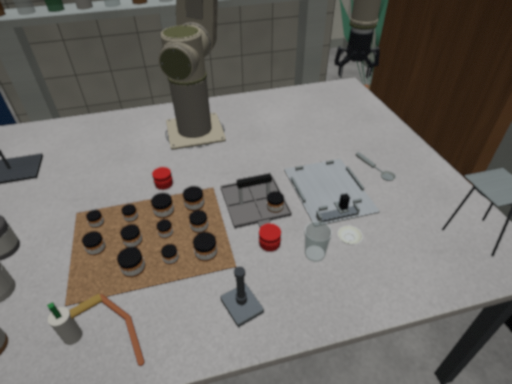

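View pics/top0.png

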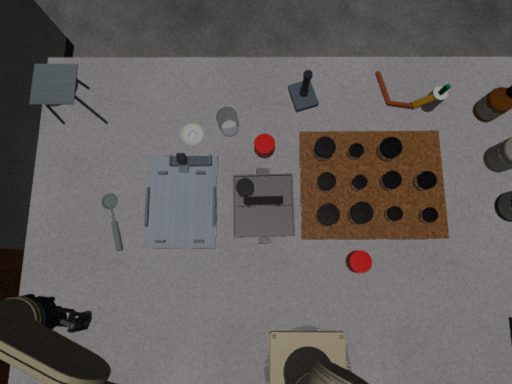

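The scene view shows the mat with 11 jars, the carrier with its pattern jar at about (275,202), two red decoys and the platform with the lock. In the top view the platform is at (182,200), the lock block at (182,159) and the carrier at (263,205). Next I measure them.

```bash
cat > h.py <<'E'
import numpy as np, cv2
from bench import sense, optics, hand_in, spotter, r
def cam(p):
    R,_=cv2.Rodrigues(np.array(p["rvec"],float)); return R,np.array(p["tvec"],float).ravel(),np.array(p["intrinsics"])
def c2w(p,x):
    R,t,K=cam(p); return R.T@(np.array(x)-t)
def unproj(p,uv,z):
    R,t,K=cam(p); C=-R.T@t
    d=(R.T@np.linalg.inv(K)@np.c_[np.atleast_2d(uv),np.ones(len(np.atleast_2d(uv)))].T).T
    return C+d*((z-C[2])/d[:,2])[:,None]
def proj(p,X):
    R,t,K=cam(p); q=(K@(R@np.atleast_2d(X).T+t[:,None])).T; return q[:,:2]/q[:,2:]
def lids(p,z=53):
    g=p["color"]; m=(g.max(2)<45).astype(np.uint8)
    n,l,s,c=cv2.connectedComponentsWithStats(m); out=[]
    for i in range(1,n):
        if 100<s[i,4]<900: out.append((c[i].round(1),s[i,4],s[i,2:4],unproj(p,c[i],z)[0].round(0)))
    return out
E
python3 - <<'E'
from h import *
for n in ["top","scene"]:
    p=optics.snapshot(n)
    for q in ["carrier","carrier_handle","carrier_lug","platform","lock","lock_grip","mat","dish","beaker","spoon","jar_l0","jar_m0","jar_s0"]:
        try:
            for d in spotter.search_frame(p,q):
                if d["p"]>.3: print(n,q,round(d["p"],2),c2w(p,d["xyz"]).round(0))
        except Exception as e: print(q,e)
    if n=="top":
        for a in lids(p): print(*a)
        I=p["color"]; cv2.imwrite("pics/topz.png",cv2.resize(I[120:260,130:450],None,fx=2.5,fy=2.5,interpolation=cv2.INTER_CUBIC))
        cv2.imwrite("pics/plat.png",cv2.resize(I[140:260,130:310],None,fx=4.4,fy=4.4,interpolation=cv2.INTER_CUBIC))
E
```

```text
top carrier 0.83 [459. 122.   8.]
top carrier_handle 0.6 [465. 122.   9.]
top carrier_lug 0.98 [464. 117.   3.]
top platform 0.97 [481. 377.   7.]
top lock 0.55 [596. 368.  49.]
top lock_grip 0.74 [592. 369.  49.]
top mat 0.69 [ 525. -214.    5.]
top dish 0.8 [699. 352.  15.]
top dish 0.54 [481. 379.   7.]
top beaker 0.61 [733. 238.  52.]
top spoon 0.6 [452. 580.  14.]
top jar_l0 0.97 [ 307. -144.   51.]
top jar_l0 0.9 [436. -58.  62.]
top jar_l0 0.77 [ 442. -149.   60.]
top jar_l0 0.75 [647. 125.  53.]
top jar_l0 0.65 [ 635. -249.   57.]
top jar_l0 0.56 [639. -57.  58.]
top jar_l0 0.46 [ 437. -353.   46.]
top jar_m0 0.79 [ 537. -247.   53.]
top jar_m0 0.71 [537. -60.  54.]
top jar_m0 0.7 [ 540. -348.   56.]
top jar_m0 0.66 [ 444. -154.   61.]
top jar_m0 0.5 [517. 182.  53.]
top jar_s0 0.79 [ 440. -256.   43.]
top jar_s0 0.77 [ 537. -158.   46.]
top jar_s0 0.68 [461. 120.   6.]
top jar_s0 0.66 [ 631. -150.   47.]
top jar_s0 0.58 [ 437. -353.   47.]
[305.2  84.3] 166 [13 26] [845.  -3.  53.]
[324.4 147.1] 353 [22 21] [642. -57.  53.]
[390.6 147.1] 369 [22 22] [ 642. -255.   53.]
[356.
[... 743 characters left out ...]
610. 363.  59.]
scene lock 0.45 [483. 112.   7.]
scene lock_grip 0.5 [615. 363.  56.]
scene mat 0.59 [ 462. -160.   58.]
scene dish 0.84 [687. 358.  11.]
scene beaker 0.8 [732. 236.  70.]
scene spoon 0.81 [432. 581.  12.]
scene jar_l0 0.86 [661. -58.  61.]
scene jar_l0 0.77 [ 464. -159.   59.]
scene jar_l0 0.77 [ 324. -147.   44.]
scene jar_l0 0.7 [675. 118.  54.]
scene jar_l0 0.56 [ 658. -253.   63.]
scene jar_m0 0.83 [532. 174.  49.]
scene jar_m0 0.66 [558. -60.  54.]
scene jar_m0 0.6 [ 555. -257.   51.]
scene jar_m0 0.59 [ 561. -355.   50.]
scene jar_s0 0.8 [ 652. -152.   45.]
scene jar_s0 0.68 [ 459. -258.   40.]
scene jar_s0 0.67 [ 453. -357.   37.]
scene jar_s0 0.64 [ 554. -157.   49.]
```

View pics/topz.png

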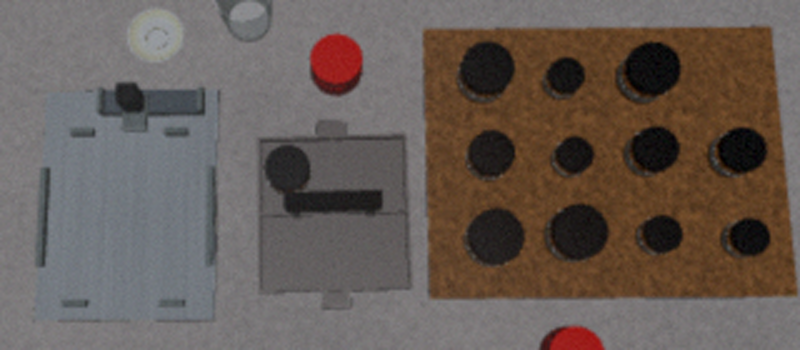

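View pics/plat.png

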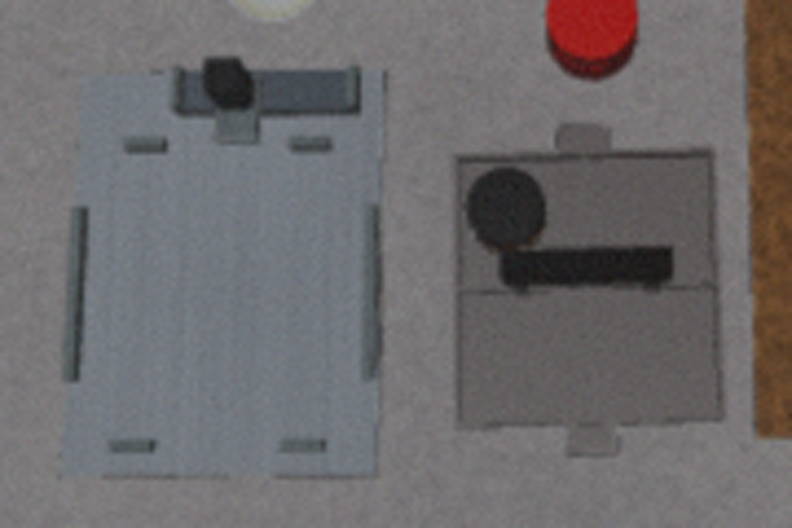

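The pattern looks medium, which fits 4 small, 4 large and 3 medium jars on the mat. The two cameras disagree by about 20 mm in x, so I check both calibrations against the robot itself.

Run:
```python
from h import *
s=sense()
for n in ["scene","top"]:
    p=optics.snapshot(n); I=p["color"].copy()
    pts=[[0,0,0],[198,566,230],[198,566,241],[525,-214,6],[695,6,6],[355,6,6],[355,-434,6],[695,-434,6],[300,0,0],[0,300,0]]
    for q in proj(p,np.array(pts,float)): cv2.circle(I,tuple(int(v) for v in q.round()),2,(0,255,0),-1); print(n,q.round(0))
    R,t,K=cam(p); print("C",(-R.T@t).round(0), R[2].round(2))
    cv2.imwrite(f"pics/cal_{n}.png",cv2.resize(I,(800,600)))
```

```text
scene [195. 131.]
scene [353.  81.]
scene [353.  78.]
scene [147. 233.]
scene [232. 262.]
scene [211. 184.]
scene [ 75. 209.]
scene [ 62. 300.]
scene [207. 176.]
scene [265. 120.]
C [1308.  -83.  815.] [-0.72  0.18 -0.67]
top [308. 371.]
top [ 73. 307.]
top [ 71. 308.]
top [374. 188.]
top [301. 135.]
top [303. 244.]
top [451. 245.]
top [441. 136.]
top [306. 263.]
top [201. 370.]
C [ 304.  126. 1102.] [ 0.19  0.01 -0.98]
```

View pics/cal_scene.png

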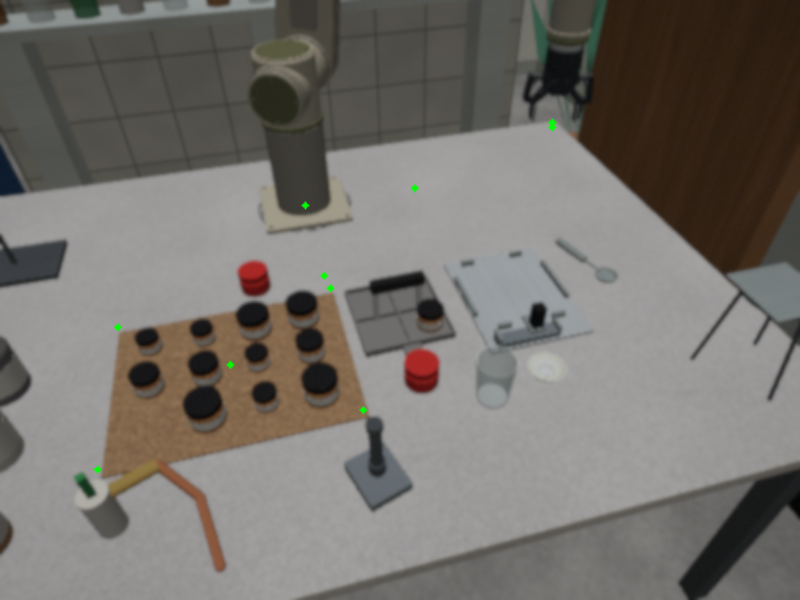

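View pics/cal_top.png

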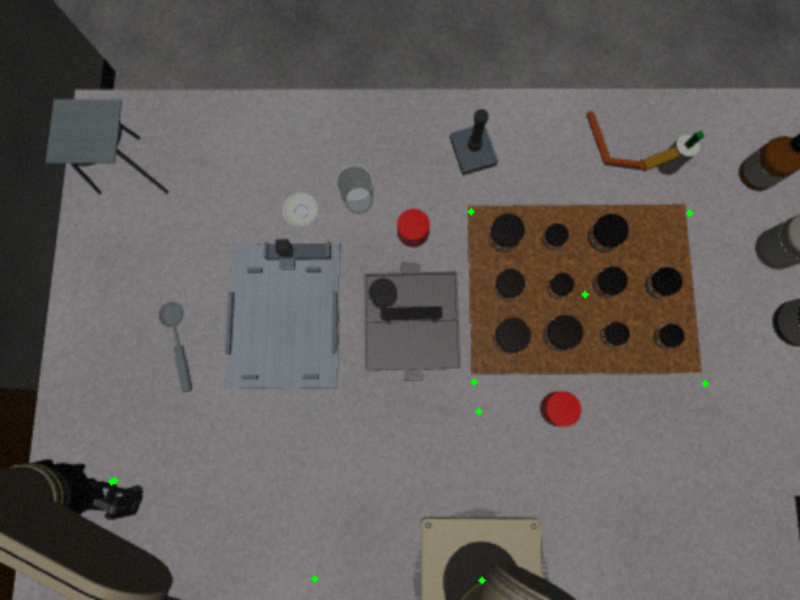

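Run:
```python
from h import *
for n,c in [("top",[[468,205],[685,205],[700,373],[471,373]]),("scene",[[363,410],[103,470],[119,330],[334,295]])]:
    p=optics.snapshot(n)
    w=unproj(p,np.array(c)*0.64,6); print(n,w.round(0), [np.linalg.norm(w[i]-w[i-1]).round(0) for i in range(4)])
p=optics.snapshot("wrist"); cv2.imwrite("pics/w0.png",p["color"]); R,t,K=cam(p); print("C",(-R.T@t).round(0), R.round(2),K)
p=optics.snapshot("top");cv2.imwrite("pics/tg.png",cv2.resize(p["color"][270:384,0:120],None,fx=5,fy=5,interpolation=cv2.INTER_CUBIC))
p=optics.snapshot("scene");cv2.imwrite("pics/sg.png",cv2.resize(p["color"][0:120,300:420],None,fx=5,fy=5,interpolation=cv2.INTER_CUBIC))
```

```text
top [[ 709.   12.    6.]
 [ 710. -426.    6.]
 [ 372. -425.    6.]
 [ 371.   12.    6.]] [np.float64(339.0), np.float64(438.0), np.float64(337.0), np.float64(437.0)]
scene [[ 696.    6.    6.]
 [ 701. -423.    6.]
 [ 368. -428.    6.]
 [ 381.   11.    6.]] [np.float64(314.0), np.float64(429.0), np.float64(332.0), np.float64(439.0)]
C [132. 590. 374.] [[ 0.33  0.94 -0.  ]
 [ 0.91 -0.32  0.28]
 [ 0.26 -0.09 -0.96]] [[333.97357718   0.         256.73804194]
 [  0.         333.97357718 187.76399724]
 [  0.           0.           1.        ]]
```

View pics/w0.png

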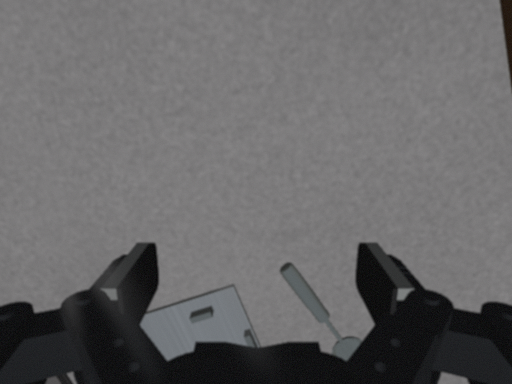

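View pics/tg.png

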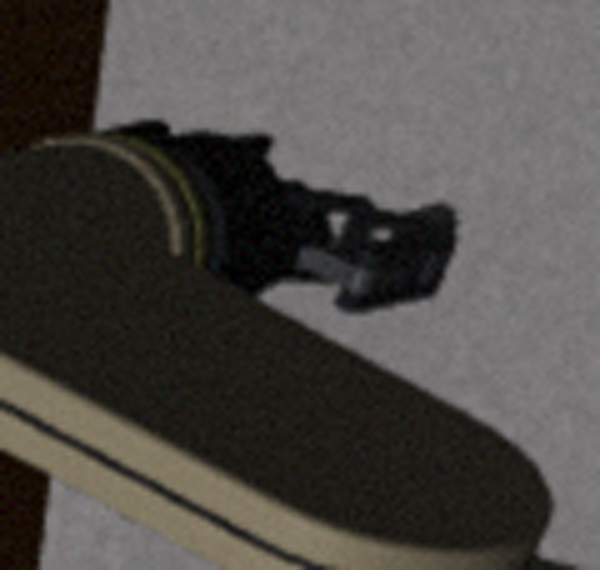

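View pics/sg.png

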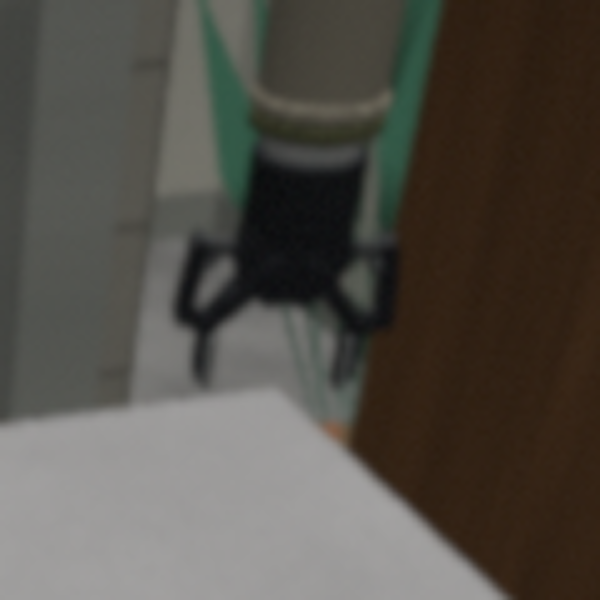

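Run:
```python
from h import *
p=optics.snapshot("wrist"); print("wrist corner",unproj(p,[235,286],8), "spoon end",unproj(p,[287,265],4))
t=optics.snapshot("top"); print("top",unproj(t,np.array([[228,387],[185,389]])*.64,8))
s=optics.snapshot("scene"); print("scene",unproj(s,np.array([[520,251],[560,241]])*.64,8))
R,tt,K=cam(p); print((R@np.array([198,566,241])+tt))
```

```text
wrist corner [[343.70579843 487.06005305   8.        ]] spoon end [[339.55334621 556.86636432   4.        ]]
top [[342.02186728 476.53665078   8.        ]
 [337.89704184 558.77321457   8.        ]]
scene [[348.72610157 454.53751022   8.        ]
 [338.49518755 560.8943247    8.        ]]
[ -0.82984938  30.05172996 147.18267992]
```

Run:
```python
from h import *
t=optics.snapshot("top")
def P(name,c,z):
    print(name,unproj(t,np.array(c)/4.4+[130,140],z).round(0)[:,:2].tolist())
P("carr corners z16",[[457,155],[713,150],[722,420],[457,428]],16)
P("lugs z10 ",[[582,137],[594,443]],10)
P("handle top z103",[[502,267],[672,263]],103)
P("pattern",[[506,206]],53)
P("guides side z21",[[78,207],[72,380],[372,206],[370,378]],21)
P("guides end z21",[[145,143],[310,143],[132,444],[303,444]],21)
P("lock block top z82",[[224,78]],82)
P("tongue z28",[[238,128]],28)
P("rail ends z30",[[178,90],[352,88]],25)
P("plate corners",[[82,72],[385,72],[378,476],[62,476]],8)
for q in ["jar_m0","carrier_handle","lock"]:
  for d in spotter.masks_of(t,q):
    m=d["mask"]; v,u=np.nonzero(m); print(q,round(d["p"],2),u.mean().round(1),v.mean().round(1),m.sum(),np.ptp(u),np.ptp(v))
w=optics.snapshot("wrist")
```

```text
carr corners z16 [[563.0, 217.0], [567.0, 38.0], [380.0, 34.0], [373.0, 213.0]]
lugs z10  [[578.0, 130.0], [364.0, 121.0]]
handle top z103 [[469.0, 180.0], [472.0, 72.0]]
pattern [[519.0, 180.0]]
guides side z21 [[524.0, 478.0], [405.0, 475.0], [526.0, 275.0], [407.0, 273.0]]
guides end z21 [[570.0, 434.0], [570.0, 319.0], [362.0, 432.0], [362.0, 317.0]]
lock block top z82 [[599.0, 367.0]]
tongue z28 [[579.0, 368.0]]
rail ends z30 [[607.0, 412.0], [609.0, 290.0]]
plate corners [[625.0, 486.0], [625.0, 270.0], [341.0, 267.0], [341.0, 482.0]]
jar_m0 0.8 424.2 180.8 374 23 19
jar_m0 0.73 325.2 181.9 287 19 18
jar_m0 0.66 389.6 180.6 342 21 19
jar_m0 0.54 244.5 187.2 268 17 18
carrier_handle 0.78 263.8 206.5 3787 62 75
lock 0.57 182.5 162.1 198 12 19
lock 0.52 427.6 215.5 252 19 15
```

Measured from the top camera: platform centre about (466,375), lock block about (600,369) and carrier centre about (470,126) with yaw near 1.6°. The medium jars are at (543,-252), (542,-354) and (538,-59). I start with the lock.

Emit:
{"op": "apply_moves", "data": {
  "series": [
    [1,[0.06,-0.03,0],0.1],
    [1,[0.12,-0.06,0],0.2],
    [1,[0.17,-0.085,0],0.337],
    [1,[0.22,-0.11,0],0.337],
    [1,[0.275,-0.135,-0.02],0.337]
  ],
  "grip_force": 40
}}

```text
time: 2.88
tool_pos: [474.9, 431.5, 224.9]
tcp_rot: [179.8, 0.2, -180.0]
ft_force: [-0.2, 1.2, 0.3]
finger_gap: 85.4
```

Emit:
{"op": "apply_moves", "data": {
  "series": [
    [1,[0.05,-0.02,0],0],
    [1,[0.1,-0.04,-0.02],0],
    [1,[0.128,-0.061,-0.04],0],
    [1,[0.128,-0.061,-0.05],0],
    [1,[0.128,-0.061,-0.05],0]
  ]
}}

```text
time: 3.5
tool_pos: [601.9, 370.4, 173.4]
tcp_rot: [179.9, 0.1, -180.0]
ft_force: [-0.0, 0.2, 0.6]
finger_gap: 85.4
```

Run:
```python
from h import *
s=sense(); print(s["tool_pos"],s["tcp_rot"])
p=optics.snapshot("wrist"); cv2.imwrite("pics/w1.png",p["color"])
for q in ["lock","lock_grip"]:
  for d in spotter.search_frame(p,q): print(q,round(d["p"],2),c2w(p,d["xyz"]).round(0))
print(proj(p,[[600,369,82],[602,375,82],[466,375,8]]))
```

```text
[601.89443036 370.42019711 173.43814532] [ 1.79879796e+02  5.62343066e-02 -1.79999377e+02]
lock 0.93 [592. 367.  59.]
lock_grip 0.63 [597. 369.  58.]
[[254.16847186 192.24955706]
 [262.74588871 194.97836131]
 [261.84284417   4.89788537]]
```

View pics/w1.png

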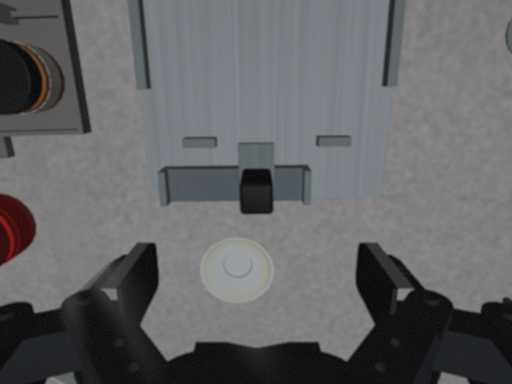

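Run:
```python
from h import *
p=optics.snapshot("wrist")
for n,uv,z in [("block",[257,197],82),("gL",[200,142],21),("gR",[334,141],21),("sideL end",[142,86],21),("sideR end",[392,84],21),("plateL",[158,200],8),("plateR",[381,199],8),("tongue",[256,155],28),("rail",[163,185],30),("rail",[307,185],30)]:
    print(n,unproj(p,uv,z).round(1))
R,t,K=cam(p);print((-R.T@t).round(1))
```

```text
block [[605.3 372.5  82. ]]
gL [[575.4 323.7  21. ]]
gR [[574.4 438.9  21. ]]
sideL end [[529.4 278.3  21. ]]
sideR end [[527.5 483.4  21. ]]
plateL [[632.3 279.4   8. ]]
plateR [[631.2 490.1   8. ]]
tongue [[585.3 371.8  28. ]]
rail [[611.3 291.6  30. ]]
rail [[611.2 416.   30. ]]
[532.  371.4 307.6]
```

Emit:
{"op": "apply_moves", "data": {
  "series": [
    [1,[0.003,0.002,-0.06],0],
    [1,[0.003,0.002,-0.115],0],
    [1,[0.003,0.002,-0.121],0],
    [0,[0.003,0.002,-0.121],0],
    [0,[0.003,0.002,-0.121],0]
  ],
  "grip_force": 30
}}

```text
time: 4.32
tool_pos: [607.8, 375.1, 59.7]
tcp_rot: [179.6, 0.6, -179.9]
ft_force: [0.0, 0.7, -1.0]
finger_gap: 51.6
```

Emit:
{"op": "apply_moves", "data": {
  "series": [
    [0,[0,0,0],0],
    [0,[0,0,0],0],
    [0,[0,0,0],0]
  ]
}}

```text
time: 4.7
tool_pos: [609.4, 375.7, 63.0]
tcp_rot: [179.5, 0.8, -179.9]
ft_force: [-1.2, -1.5, 8.0]
finger_gap: 23.8
```

Emit:
{"op": "apply_moves", "data": {
  "series": [
    [0,[0,-0.015,0],0],
    [0,[0,-0.03,0],0],
    [0,[0,-0.045,0],0],
    [0,[0,-0.055,0],0],
    [0,[0,-0.06,0],0]
  ]
}}

```text
time: 5.32
tool_pos: [609.6, 322.9, 63.4]
tcp_rot: [178.7, 1.0, -179.8]
ft_force: [11.2, 51.8, -23.0]
finger_gap: 23.1
```

Emit:
{"op": "apply_moves", "data": {
  "series": [
    [0,[0,0,0],0],
    [0.6,[0,0.001,0],0],
    [1,[0,0.001,0.0],0],
    [1,[0,0,0.0],0],
    [1,[0,0,0.05],0]
  ]
}}

```text
time: 5.95
tool_pos: [606.1, 320.7, 108.0]
tcp_rot: [179.0, 0.5, -179.9]
ft_force: [-0.3, 0.5, 0.2]
finger_gap: 85.2
```

Emit:
{"op": "apply_moves", "data": {
  "series": [
    [1,[0,0.02,0.06],0],
    [1,[0,0.05,0.06],0],
    [1,[0,0.05,0.06],0]
  ]
}}

```text
time: 6.32
tool_pos: [606.2, 372.3, 169.3]
tcp_rot: [178.9, 0.6, -179.8]
ft_force: [-0.4, 0.3, 0.1]
finger_gap: 85.6
```

Run:
```python
from h import *
p=optics.snapshot("wrist"); cv2.imwrite("pics/w2.png",p["color"]); print(sense()["tool_pos"],sense()["tcp_rot"])
```

```text
[605.83995922 370.92480959 168.01400088] [ 179.01906383    0.46802781 -179.82323789]
```

View pics/w2.png

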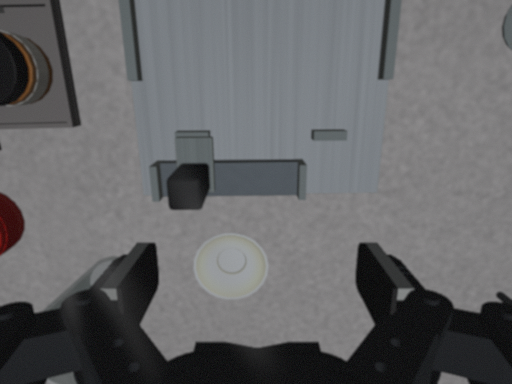

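Run:
```python
from h import *
p=optics.snapshot("wrist"); print(unproj(p,[186,192],82),unproj(p,[195,150],28),unproj(p,[195,132],28))
t=optics.snapshot("top"); cv2.imwrite("pics/t2.png",cv2.resize(t["color"][140:260,130:450],None,fx=2.5,fy=2.5,interpolation=cv2.INTER_CUBIC))
for a in lids(t): print(*a)
```

```text
[[602.64758963 324.5931162   82.        ]] [[583.53121678 322.98710123  28.        ]] [[568.90981341 323.71008943  28.        ]]
[304.9  85.4] 145 [11 25] [842.  -2.  53.]
[113.9 130.7] 376 [35 68] [693. 582.  53.]
[160.8 113.3] 142 [19 31] [749. 442.  53.]
[160.8 140.2] 361 [46 23] [663. 437.  53.]
[324.5 147.1] 349 [22 21] [642. -57.  53.]
[390.6 147.1] 368 [22 22] [ 642. -255.   53.]
[355.8 149.8] 162 [15 15] [ 633. -151.   53.]
[391.5 179.2] 266 [20 18] [ 543. -252.   53.]
[426.3 179.6] 269 [20 18] [ 542. -354.   53.]
[326.2 181. ] 246 [18 17] [537. -59.  53.]
[359.3 181.5] 159 [15 14] [ 536. -157.   53.]
[255.8 194.9] 455 [46 26] [495. 148.  53.]
[361.2 212.2] 387 [23 22] [ 445. -158.   53.]
[327.9 214.1] 360 [22 21] [439. -61.  53.]
[394.5 213.1] 175 [16 15] [ 443. -254.   53.]
[429.3 214.4] 183 [16 14] [ 439. -354.   53.]
[320.7 363.6] 495 [36 36] [ 34. -30.  53.]
```

View pics/t2.png

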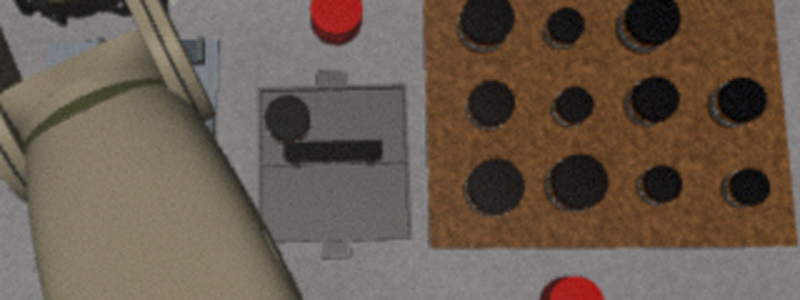

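The lock block now sits at y≈324.6 and was about 372.5 before. It met a 52 N stop, which matches the rail geometry (open ≈ 326, home ≈ 381). Now the jars.

Emit:
{"op": "apply_moves", "data": {
  "series": [
    [1,[-0.01,-0.06,0.01],0],
    [1,[-0.02,-0.12,0.01],0],
    [1,[-0.03,-0.18,0.01],0],
    [1,[-0.04,-0.24,0.01],0],
    [1,[-0.05,-0.3,0.01],0]
  ]
}}

```text
time: 7.1
tool_pos: [554.4, 66.8, 176.2]
tcp_rot: [179.1, 0.3, -180.0]
ft_force: [1.5, -0.5, 0.1]
finger_gap: 85.8
```

Emit:
{"op": "apply_moves", "data": {
  "series": [
    [1,[-0.008,-0.06,0],0],
    [1,[-0.014,-0.12,0],0],
    [1,[-0.014,-0.127,0],0],
    [1,[-0.014,-0.127,0],0]
  ]
}}

```text
time: 7.6
tool_pos: [539.8, -60.9, 175.7]
tcp_rot: [179.1, 0.3, 179.9]
ft_force: [0.1, -0.7, -1.3]
finger_gap: 85.5
```

```bash
cat >> h.py <<'E'
def wl(z=53):
    p=optics.snapshot("wrist"); print(sense()["tool_pos"].round(1),sense()["tcp_rot"].round(1))
    return p
E
python3 - <<'E'
from h import *
p=wl(); cv2.imwrite("pics/w3.png",p["color"])
for q in ["jar_m0"]:
  for d in spotter.masks_of(p,q):
    v,u=np.nonzero(d["mask"]); print(q,round(d["p"],2),u.min(),u.max(),v.min(),v.max(),unproj(p,[u.mean(),v.mean()],53).round(0))
E
```

```text
[540.1 -59.9 175.8] [ 179.1    0.3 -180. ]
jar_m0 0.93 0 69 150 222 [[ 540. -236.   53.]]
jar_m0 0.87 490 511 124 178 [[516. 132.  53.]]
jar_m0 0.84 220 287 142 214 [[537. -62.  53.]]
jar_m0 0.31 149 180 248 308 [[ 623. -137.   53.]]
```

View pics/w3.png

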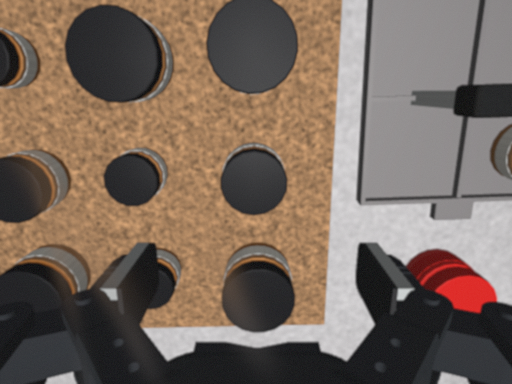

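Run:
```python
from h import *
p=wl()
print("lid",unproj(p,[253.5,181],53),"Lright-lid",unproj(p,[258,295],60),"S", unproj(p,[131,178],46))
print("carrier corner",unproj(p,[362,202],16),"lug tip mid",unproj(p,[452,218],10), "handle end",unproj(p,[456,100],103))
```

```text
[540.3 -58.9 175.9] [ 179.1    0.3 -179.9]
lid [[539.07815975 -59.57416537  53.        ]] Lright-lid [[637.87573018 -55.92188507  60.        ]] S [[ 538.19560643 -157.9573412    46.        ]]
carrier corner [[569.60115655  41.04232771  16.        ]] lug tip mid [[588.27954774 131.74605926  10.        ]] handle end [[475.68490391  61.11330405 103.        ]]
```

Emit:
{"op": "apply_moves", "data": {
  "series": [
    [1,[-0.001,0,-0.06],0],
    [1,[-0.001,0,-0.12],0],
    [1,[-0.001,0,-0.14],0],
    [1,[-0.001,0,-0.142],0],
    [1,[-0.001,0,-0.142],0]
  ]
}}

```text
time: 8.38
tool_pos: [540.4, -58.2, 35.1]
tcp_rot: [179.1, 0.4, -179.8]
ft_force: [0.5, 0.3, 0.3]
finger_gap: 85.3
```

Emit:
{"op": "apply_moves", "data": {
  "series": [
    [0,[0,0,0],0],
    [0,[0,0,0],0],
    [0,[0,0,0],0],
    [0,[0,0,0],0]
  ],
  "grip_force": 35
}}

```text
time: 8.88
tool_pos: [541.8, -58.4, 37.1]
tcp_rot: [179.1, 0.6, -179.8]
ft_force: [-0.7, 0.9, 7.7]
finger_gap: 53.0
```

Emit:
{"op": "apply_moves", "data": {
  "series": [
    [0,[0,0,0.04],0],
    [0,[0,0,0.08],0],
    [0,[-0.003,0.045,0.09],0],
    [0,[-0.006,0.1,0.09],0],
    [0,[-0.007,0.135,0.08],0]
  ]
}}

```text
time: 9.5
tool_pos: [535.7, 78.6, 119.0]
tcp_rot: [179.1, 0.8, -179.8]
ft_force: [0.4, -0.3, -0.8]
finger_gap: 52.6
```

Emit:
{"op": "apply_moves", "data": {
  "series": [
    [0,[0,0,0],0],
    [0,[0,0,0],0]
  ]
}}

```text
time: 9.75
tool_pos: [536.1, 78.3, 119.6]
tcp_rot: [179.1, 0.8, -179.7]
ft_force: [0.8, -0.3, -0.7]
finger_gap: 52.8
```

Run:
```python
from h import *
p=wl(); cv2.imwrite("pics/w4.png",p["color"]); print(sense()["finger_gap"])
print(unproj(p,[256,257],140), proj(p,[[473,129,103],[475,74,103],[471.5,184,103],[588,132,10],[571,40,16]]))
```

```text
[536.1  77.8 119.6] [ 179.1    0.8 -179.8]
52.73125515922979
[[524.74564359  77.89094691 140.        ]] [[373.66884786 107.32061852]
 [246.32097219 111.58646165]
 [500.25156024 104.26114512]
 [321.28084707 248.04329738]
 [203.93222474 231.87685158]]
```

View pics/w4.png

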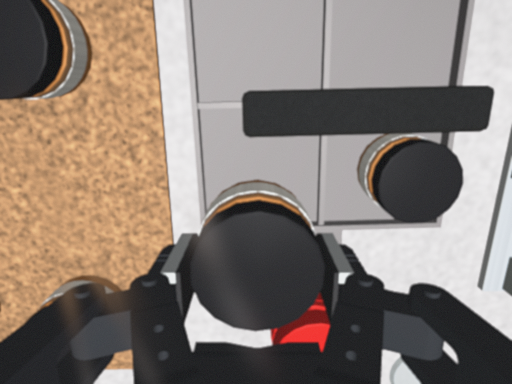

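Emit:
{"op": "apply_moves", "data": {
  "series": [
    [0,[0,0,-0.04],0],
    [0,[0,0,-0.07],0],
    [0,[0,0,-0.08],0],
    [0,[0,0,-0.081],0],
    [0,[0,0,-0.081],0]
  ]
}}

```text
time: 10.42
tool_pos: [537.4, 77.5, 40.1]
tcp_rot: [179.1, 1.0, -179.8]
ft_force: [-0.4, -0.2, -0.4]
finger_gap: 52.9
```

Emit:
{"op": "apply_moves", "data": {
  "series": [
    [0.78,[0,0,0],0],
    [0.78,[0,0,0],0],
    [0.78,[0,0,0],0],
    [0.78,[0,0,0.04],0],
    [0.8,[0,0,0.09],0]
  ]
}}

```text
time: 11.05
tool_pos: [535.9, 77.5, 129.7]
tcp_rot: [179.1, 0.8, -179.8]
ft_force: [1.2, 0.0, -0.2]
finger_gap: 68.5
```

Run:
```python
from h import *
p=wl(); cv2.imwrite("pics/w5.png",p["color"]); t=optics.snapshot("top")
for a in lids(t): print(*a)
```

```text
[540.7  77.8 138.7] [ 179.1    1.4 -179.8]
[305.3  84.3] 165 [12 26] [845.  -4.  53.]
[326.  181.4] 769 [ 23 103] [536. -59.  53.]
[390.5 147.1] 374 [23 22] [ 642. -255.   53.]
[355.8 149.9] 167 [15 15] [ 633. -151.   53.]
[292.1 164.6] 103 [24 12] [587.  41.  53.]
[285.3 178.4] 367 [39 25] [545.  61.  53.]
[391.5 179.2] 268 [21 18] [ 543. -252.   53.]
[426.2 179.6] 273 [20 18] [ 542. -354.   53.]
[359.3 181.6] 161 [15 14] [ 536. -157.   53.]
[247.2 191.6] 338 [23 27] [505. 173.  53.]
[500.3 205.1] 130 [17 29] [ 467. -562.   53.]
[361.1 212.3] 391 [23 22] [ 445. -158.   53.]
[394.5 213.1] 177 [16 15] [ 442. -254.   53.]
[429.4 214.4] 184 [16 14] [ 439. -355.   53.]
```

View pics/w5.png

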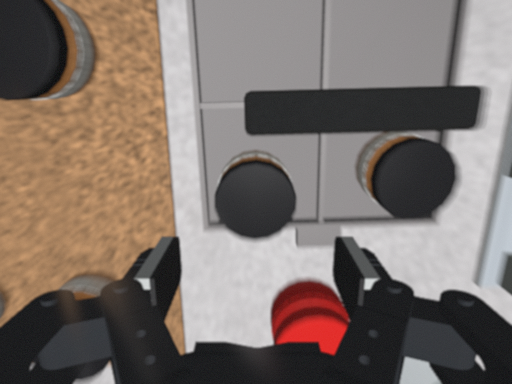

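Emit:
{"op": "apply_moves", "data": {
  "series": [
    [1,[0,-0.06,0.03],0],
    [1,[0,-0.12,0.035],0],
    [1,[0,-0.18,0.035],0],
    [1,[0,-0.24,0.035],0],
    [1,[0.002,-0.3,0.035],0]
  ]
}}

```text
time: 11.78
tool_pos: [543.2, -224.2, 172.0]
tcp_rot: [179.1, 1.6, -179.8]
ft_force: [0.9, 0.3, 1.1]
finger_gap: 85.7
```

Emit:
{"op": "apply_moves", "data": {
  "series": [
    [1,[0,-0.03,0],0],
    [1,[0,-0.03,0],0],
    [1,[0,-0.03,0],0]
  ]
}}

```text
time: 12.15
tool_pos: [543.1, -253.6, 171.5]
tcp_rot: [179.0, 1.6, -179.8]
ft_force: [-0.4, 0.3, 0.3]
finger_gap: 85.8
```

```bash
cat >> h.py <<'E'
def lidc(p,z=53):
    g=cv2.GaussianBlur(p["color"],(5,5),0); m=(g.max(2)<62).astype(np.uint8)
    m[:, :]=cv2.morphologyEx(m,cv2.MORPH_OPEN,np.ones((9,9)))
    cs,_=cv2.findContours(m,cv2.RETR_EXTERNAL,cv2.CHAIN_APPROX_NONE)
    for c in cs:
        if cv2.contourArea(c)>1200:
            (x,y),rr=cv2.minEnclosingCircle(c); print("blob",round(x),round(y),round(rr),"area ratio",round(cv2.contourArea(c)/(3.1416*rr*rr),2),unproj(p,[x,y],z)[0].round(1))
E
python3 - <<'E'
from h import *
p=wl(); cv2.imwrite("pics/w6.png",p["color"]); lidc(p)
E
```

```text
[ 543.2 -253.2  171.7] [ 179.     1.6 -179.8]
blob 30 337 41 area ratio 0.4 [ 689.7 -455.    53. ]
blob 255 289 34 area ratio 0.57 [ 640.9 -252.9   53. ]
blob 142 284 38 area ratio 0.35 [ 634.5 -349.    53. ]
blob 294 326 223 area ratio 0.16 [ 679.1 -217.4   53. ]
blob 251 188 31 area ratio 0.45 [ 548.7 -255.9   53. ]
blob 121 180 36 area ratio 0.87 [ 542.8 -355.9   53. ]
blob 368 172 27 area ratio 0.76 [ 535.9 -165.8   53. ]
blob 102 40 35 area ratio 0.77 [ 443.4 -357.2   53. ]
blob 508 42 42 area ratio 0.38 [443.2 -77.6  53. ]
blob 400 45 51 area ratio 0.61 [ 445.6 -153.    53. ]
```

View pics/w6.png

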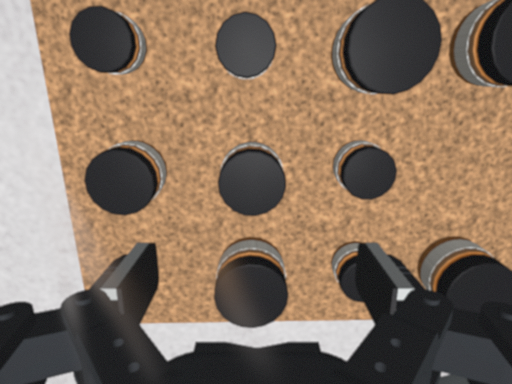

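Emit:
{"op": "apply_moves", "data": {
  "series": [
    [1,[0.001,-0.001,-0.06],0],
    [1,[0.001,-0.001,-0.115],0],
    [1,[0.001,-0.001,-0.134],0],
    [1,[0.001,-0.001,-0.136],0],
    [1,[0.001,-0.001,-0.136],0]
  ]
}}

```text
time: 12.82
tool_pos: [546.0, -254.8, 38.2]
tcp_rot: [179.2, 1.7, -179.7]
ft_force: [-0.2, -0.4, -0.0]
finger_gap: 85.4
```

Emit:
{"op": "apply_moves", "data": {
  "series": [
    [0,[0,0,0],0],
    [0,[0,0,0],0],
    [0,[0,0,0],0],
    [0,[0,0,0],0]
  ]
}}

```text
time: 13.32
tool_pos: [547.5, -255.6, 40.7]
tcp_rot: [179.3, 1.9, -179.7]
ft_force: [-1.7, 0.1, 8.2]
finger_gap: 53.0
```

Emit:
{"op": "apply_moves", "data": {
  "series": [
    [0,[0,0,0.06],0],
    [0,[-0.01,0.03,0.11],0],
    [0,[-0.035,0.085,0.11],0],
    [0,[-0.06,0.14,0.11],0],
    [0,[-0.085,0.195,0.11],0]
  ]
}}

```text
time: 13.95
tool_pos: [461.8, -59.4, 151.5]
tcp_rot: [179.3, 2.0, -179.8]
ft_force: [-0.3, -0.5, 0.7]
finger_gap: 52.9
```

Emit:
{"op": "apply_moves", "data": {
  "series": [
    [0,[-0.025,0.055,0],0],
    [0,[-0.044,0.11,0],0],
    [0,[-0.044,0.132,0],0],
    [0,[-0.044,0.132,0],0],
    [0,[-0.044,0.132,0],0]
  ]
}}

```text
time: 14.58
tool_pos: [418.1, 72.1, 151.9]
tcp_rot: [179.3, 2.1, -179.8]
ft_force: [0.9, 0.5, -1.2]
finger_gap: 52.8
```

Run:
```python
from h import *
p=wl(); cv2.imwrite("pics/w7.png",p["color"]); print(sense()["finger_gap"])
print(proj(p,[[473,127,103],[475,72,103],[471.5,182,103],[377,33,16],[375,125,16],[377,33,16]]))
```

```text
[418.1  71.8 151.7] [ 179.3    2.  -179.8]
52.77782188242197
[[342.31745553 294.78799471]
 [254.89780248 297.82074013]
 [429.54694116 292.43434144]
 [204.68718283 122.61644023]
 [321.98518765 120.36190869]
 [204.68718283 122.61644023]]
```

View pics/w7.png

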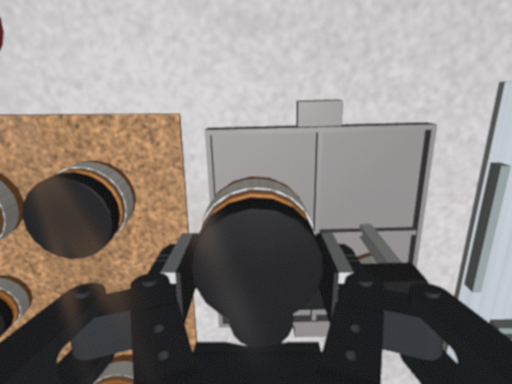

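Emit:
{"op": "apply_moves", "data": {
  "series": [
    [0,[0.001,0.001,-0.06],0],
    [0,[0.001,0.001,-0.095],0],
    [0,[0,0.001,-0.109],0],
    [0,[0,0.001,-0.11],0],
    [0,[0,0.001,-0.11],0]
  ]
}}

```text
time: 15.25
tool_pos: [419.1, 72.4, 42.7]
tcp_rot: [179.3, 2.1, -179.9]
ft_force: [0.3, 0.2, -0.6]
finger_gap: 52.9
```

Emit:
{"op": "apply_moves", "data": {
  "series": [
    [0.78,[0,0,0],0],
    [0.78,[0,0,0],0],
    [0.78,[0,0,0],0],
    [0.78,[0,0,0.04],0],
    [0.8,[0,0,0.09],0]
  ]
}}

```text
time: 15.88
tool_pos: [417.8, 72.4, 132.6]
tcp_rot: [179.3, 2.0, -179.9]
ft_force: [0.6, -0.2, -0.3]
finger_gap: 68.4
```

Run:
```python
from h import *
p=wl(); cv2.imwrite("pics/w8.png",p["color"])
```

```text
[422.2  72.7 140.8] [ 179.3    2.6 -179.9]
```

View pics/w8.png

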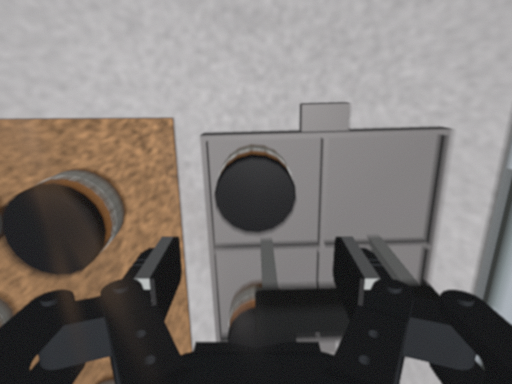

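Emit:
{"op": "apply_moves", "data": {
  "series": [
    [1,[0.015,-0.055,0.03],0],
    [1,[0.03,-0.11,0.03],0],
    [1,[0.045,-0.165,0.03],0],
    [1,[0.06,-0.22,0.03],0],
    [1,[0.075,-0.275,0.03],0]
  ]
}}

```text
time: 16.55
tool_pos: [497.6, -204.3, 170.9]
tcp_rot: [179.3, 2.6, -179.9]
ft_force: [0.5, 0.6, 0.3]
finger_gap: 85.3
```

Emit:
{"op": "apply_moves", "data": {
  "series": [
    [1,[0.018,-0.058,0],0],
    [1,[0.036,-0.115,0],0],
    [1,[0.046,-0.152,0],0],
    [1,[0.046,-0.152,0],0],
    [1,[0.046,-0.152,0],0]
  ]
}}

```text
time: 17.18
tool_pos: [543.4, -355.8, 170.3]
tcp_rot: [179.2, 2.6, -179.9]
ft_force: [0.7, -0.3, -0.4]
finger_gap: 85.5
```

Run:
```python
from h import *
p=wl(); cv2.imwrite("pics/w9.png",p["color"]); print(unproj(p,[[252,182],[252,192],[262,182]],53))
```

```text
[ 543.5 -355.4  170.6] [ 179.2    2.6 -179.8]
[[ 546.25678831 -357.69552584   53.        ]
 [ 554.44335411 -357.71135921   53.        ]
 [ 546.26884393 -349.97192275   53.        ]]
```

View pics/w9.png

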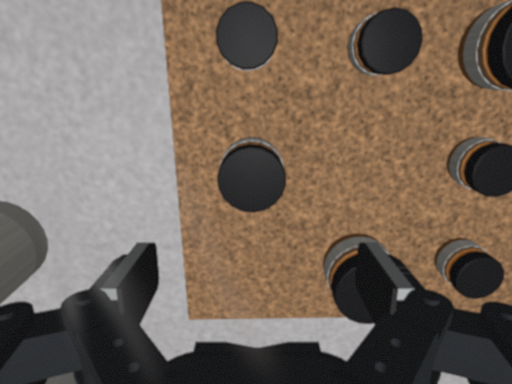

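Emit:
{"op": "apply_moves", "data": {
  "series": [
    [1,[-0.001,-0.002,-0.06],0],
    [1,[-0.002,-0.002,-0.115],0],
    [1,[-0.002,-0.002,-0.134],0],
    [1,[-0.002,-0.002,-0.136],0],
    [1,[-0.002,-0.002,-0.136],0]
  ]
}}

```text
time: 17.85
tool_pos: [543.2, -358.3, 37.5]
tcp_rot: [179.4, 2.8, -179.8]
ft_force: [-0.1, -0.0, 0.6]
finger_gap: 85.3
```

Emit:
{"op": "apply_moves", "data": {
  "series": [
    [0,[0,0,0],0],
    [0,[0,0,0],0],
    [0,[0,0,0],0],
    [0,[0,0,0],0]
  ]
}}

```text
time: 18.35
tool_pos: [544.6, -359.5, 40.2]
tcp_rot: [179.5, 3.0, -179.8]
ft_force: [-0.6, 1.4, 8.5]
finger_gap: 53.3
```

Emit:
{"op": "apply_moves", "data": {
  "series": [
    [0,[0,0,0.06],0],
    [0,[-0.01,0.03,0.11],0],
    [0,[-0.025,0.085,0.11],0],
    [0,[-0.04,0.14,0.11],0],
    [0,[-0.055,0.195,0.11],0]
  ]
}}

```text
time: 18.98
tool_pos: [489.3, -163.1, 151.0]
tcp_rot: [179.5, 3.0, -179.8]
ft_force: [1.3, 0.6, -0.6]
finger_gap: 52.9
```

Emit:
{"op": "apply_moves", "data": {
  "series": [
    [0,[-0.025,0.055,0.005],0],
    [0,[-0.045,0.11,0.01],0],
    [0,[-0.06,0.17,0.01],0],
    [0,[-0.073,0.23,0.01],0],
    [0,[-0.073,0.285,0.01],0]
  ]
}}

```text
time: 19.6
tool_pos: [415.7, 123.7, 162.0]
tcp_rot: [179.5, 3.2, -179.8]
ft_force: [1.4, -0.1, -0.9]
finger_gap: 52.8
```

Emit:
{"op": "apply_moves", "data": {
  "series": [
    [0,[0,0.05,0],0],
    [0,[0,0.058,0],0],
    [0,[0,0.058,0],0],
    [0,[0,0.058,0],0]
  ]
}}

```text
time: 20.1
tool_pos: [415.8, 180.6, 162.0]
tcp_rot: [179.6, 3.2, -179.9]
ft_force: [1.0, -0.2, -1.1]
finger_gap: 52.6
```

Run:
```python
from h import *
p=wl(); cv2.imwrite("pics/w10.png",p["color"])
```

```text
[415.9 180.5 162. ] [ 179.5    3.2 -179.9]
```

View pics/w10.png

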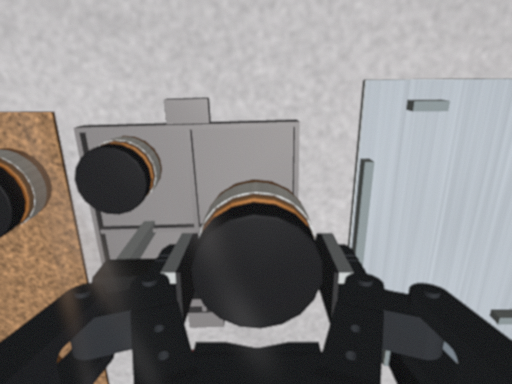

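Emit:
{"op": "apply_moves", "data": {
  "series": [
    [0,[0,0,-0.06],0],
    [0,[-0.001,0,-0.105],0],
    [0,[-0.001,0,-0.12],0],
    [0,[-0.001,0,-0.121],0],
    [0,[-0.001,0,-0.121],0]
  ]
}}

```text
time: 20.78
tool_pos: [416.1, 180.4, 42.3]
tcp_rot: [179.5, 3.3, -180.0]
ft_force: [-0.2, -0.6, -0.6]
finger_gap: 53.0
```

Emit:
{"op": "apply_moves", "data": {
  "series": [
    [0.78,[0,0,0],0],
    [0.78,[0,0,0],0],
    [0.78,[0,0,0],0],
    [0.78,[0,0,0.03],0],
    [0.8,[0,0,0.06],0]
  ]
}}

```text
time: 21.4
tool_pos: [415.6, 180.3, 102.7]
tcp_rot: [179.5, 3.2, -180.0]
ft_force: [0.1, -0.1, 0.9]
finger_gap: 68.3
```

Emit:
{"op": "apply_moves", "data": {
  "series": [
    [1,[0,0,0.06],0],
    [1,[0.02,-0.02,0.09],0],
    [1,[0.03,-0.03,0.09],0],
    [1,[0.03,-0.03,0.09],0]
  ]
}}

```text
time: 21.9
tool_pos: [445.4, 149.7, 191.7]
tcp_rot: [179.5, 3.1, 179.9]
ft_force: [-0.1, -0.4, -0.6]
finger_gap: 84.9
```

Run:
```python
from h import *
p=wl(); cv2.imwrite("pics/w11.png",p["color"])
t=optics.snapshot("scene"); cv2.imwrite("pics/s11.png",cv2.resize(t["color"][130:290,60:420],None,fx=2.2,fy=2.2,interpolation=cv2.INTER_CUBIC))
```

```text
[444.6 150.  191. ] [179.6   3.  180. ]
```

View pics/w11.png

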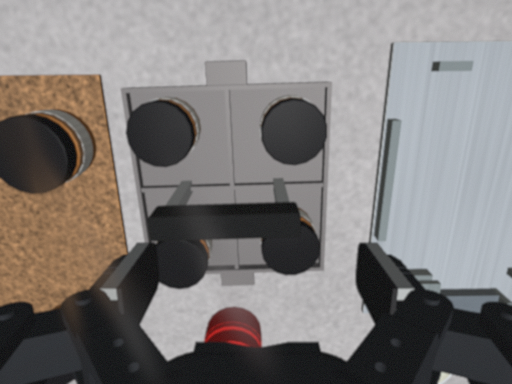

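View pics/s11.png

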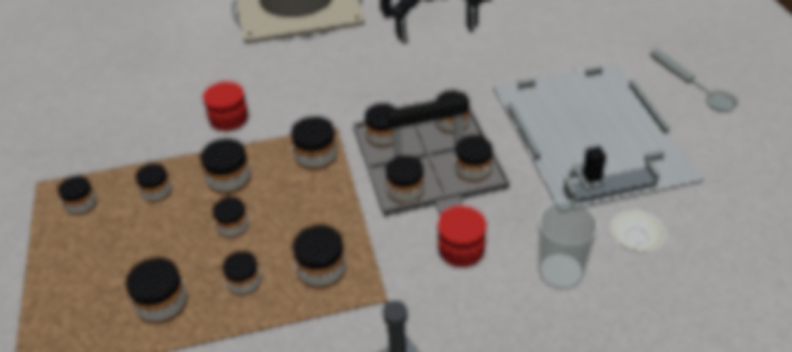

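All four medium jars are in the carrier and none is left on the mat. I measure the handle next.

Run:
```python
from h import *
p=wl()
I=p["color"]; cv2.imwrite("pics/w11z.png",cv2.resize(I[60:300,110:340],None,fx=2.5,fy=2.5,interpolation=cv2.INTER_CUBIC))
print("bar",unproj(p,[[150,238],[300,236],[225,222]],103).round(1))
print("corners",unproj(p,[[124,89],[331,83]],16).round(1),"lug",unproj(p,[226,62],10).round(1))
print("divider x",unproj(p,[[233,186]],14).round(1), "bottom corners", unproj(p,[[324,268]],16).round(1))
```

```text
[444.2 150.4 190.8] [ 179.6    3.  -180. ]
bar [[480.5  74.4 103. ]
 [479.3 182.3 103. ]
 [468.1 128.7 103. ]]
corners [[381.7  36.6  16. ]
 [376.7 216.1  16. ]] lug [[359.6 125.2  10. ]]
divider x [[471.5 128.9  14. ]] bottom corners [[561.8 222.3  16. ]]
```

View pics/w11z.png

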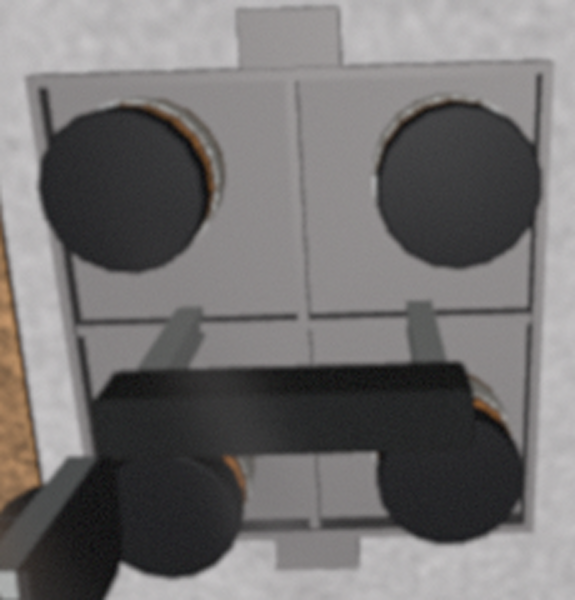

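Emit:
{"op": "apply_moves", "data": {
  "series": [
    [1,[0.01,-0.01,0],-0.18],
    [1,[0.02,-0.02,0],-0.36],
    [1,[0.029,-0.022,0],-0.54],
    [1,[0.029,-0.022,0],-0.72],
    [1,[0.029,-0.022,0],-0.9]
  ]
}}

```text
time: 22.68
tool_pos: [472.1, 128.8, 189.3]
tcp_rot: [179.7, 2.9, 128.2]
ft_force: [-0.4, -0.1, 0.6]
finger_gap: 85.3
```

Emit:
{"op": "apply_moves", "data": {
  "series": [
    [1,[0,0,0],-0.18],
    [1,[0,0,0],-0.36],
    [1,[0,0,0],-0.54],
    [1,[0,0,0],-0.643],
    [1,[0,0,0],-0.643]
  ]
}}

```text
time: 23.3
tool_pos: [471.2, 129.2, 188.2]
tcp_rot: [179.8, 3.0, 91.4]
ft_force: [0.6, -0.4, 1.0]
finger_gap: 85.4
```

Run:
```python
from h import *
p=wl(); cv2.imwrite("pics/w12.png",p["color"])
print(proj(p,[[473.5,128.5,103]]))
```

```text
[471.3 129.1 188.4] [179.8   3.   91.5]
[[258.68719255 193.87865961]]
```

View pics/w12.png

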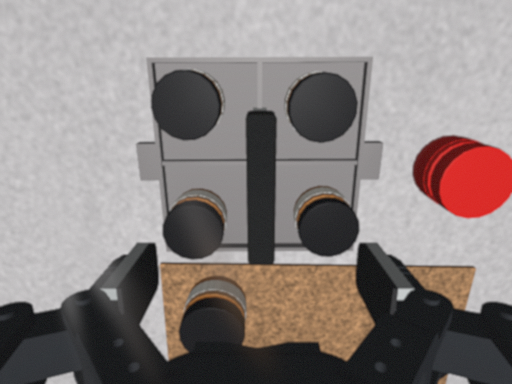

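Emit:
{"op": "apply_moves", "data": {
  "series": [
    [1,[0.003,0,-0.05],0],
    [1,[0.004,0,-0.09],0],
    [1,[0.004,0,-0.107],0],
    [1,[0.004,0,-0.109],0],
    [1,[0.004,0,-0.109],0]
  ]
}}

```text
time: 23.98
tool_pos: [476.4, 129.4, 80.9]
tcp_rot: [179.7, 2.9, 91.5]
ft_force: [-0.4, -0.1, 0.4]
finger_gap: 85.5
```

Run:
```python
from h import *
p=wl(); cv2.imwrite("pics/w13.png",p["color"])
```

```text
[476.7 129.4  81.2] [179.6   2.9  91.5]
```

View pics/w13.png

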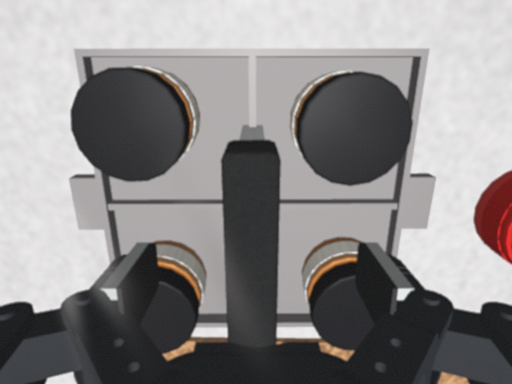

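Emit:
{"op": "apply_moves", "data": {
  "series": [
    [1,[-0.003,0,0],0],
    [0,[-0.003,0,0],0],
    [0,[-0.003,0,0],0],
    [0,[-0.003,0,0],0],
    [0,[-0.003,0,0],0]
  ],
  "grip_force": 100
}}

```text
time: 24.65
tool_pos: [473.9, 129.4, 81.5]
tcp_rot: [179.6, 2.9, 91.5]
ft_force: [2.1, 0.2, -1.4]
finger_gap: 19.0
```

Emit:
{"op": "apply_moves", "data": {
  "series": [
    [0,[0,0,0],0],
    [0,[0,0,0],0],
    [0,[0,0,0.01],0],
    [0,[0,0,0.03],0],
    [0,[0,0,0.03],0]
  ]
}}

```text
time: 25.28
tool_pos: [474.7, 129.6, 112.7]
tcp_rot: [179.5, 2.9, 91.5]
ft_force: [0.4, 0.4, -7.1]
finger_gap: 18.6
```

Run:
```python
from h import *
s=sense();print(s["ft_force"],s["wrist_torque"],s["finger_gap"])
p=wl(); cv2.imwrite("pics/w14.png",p["color"])
```

```text
[ 0.36641304  0.39206932 -7.12601415] [ 0.13858035 -0.04696757 -0.02890638] 18.63965838913453
[474.1 129.5 111.7] [179.6   2.9  91.5]
```

View pics/w14.png

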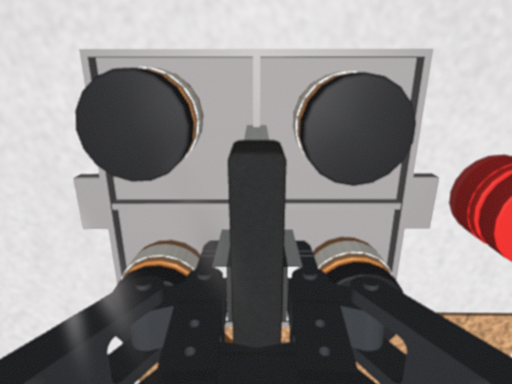

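Emit:
{"op": "apply_moves", "data": {
  "series": [
    [0,[0,0,0.03],0],
    [0,[0,0.01,0.06],0],
    [0,[0,0.045,0.075],0],
    [0,[-0.001,0.085,0.075],0],
    [0,[-0.002,0.125,0.075],0]
  ]
}}

```text
time: 25.95
tool_pos: [471.5, 255.3, 185.5]
tcp_rot: [179.6, 2.9, 91.5]
ft_force: [-0.0, 0.2, -6.7]
finger_gap: 19.1
```

Emit:
{"op": "apply_moves", "data": {
  "series": [
    [0,[0,0.03,0],0],
    [0,[-0.001,0.045,0],0],
    [0,[-0.001,0.045,0],0],
    [0,[-0.001,0.045,0],0]
  ]
}}

```text
time: 26.45
tool_pos: [470.3, 299.4, 184.8]
tcp_rot: [179.7, 3.0, 91.5]
ft_force: [0.1, 0.1, -7.0]
finger_gap: 18.4
```

Run:
```python
from h import *
s=sense();print(s["ft_force"],s["finger_gap"])
p=wl(); cv2.imwrite("pics/w15.png",p["color"])
print(proj(p,[[470,380,8],[575,438,21],[575,324,21],[470,482,21],[605,325,82]]).round(0))
```

```text
[ 0.08244037  0.12671405 -7.02714874] 18.422160948710623
[470.5 299.3 185.1] [179.7   3.   91.4]
[[257.  68.]
 [395.  -8.]
 [374. 139.]
 [261. -82.]
 [446. 154.]]
```

View pics/w15.png

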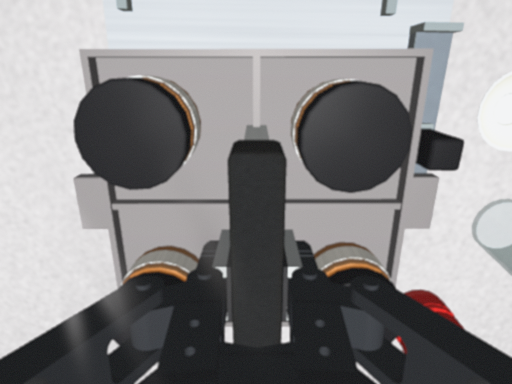

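Run:
```python
from h import *
p=wl()
print("guides",unproj(p,[[124,8],[389,12]],21).round(1))
print("carrier +y corners",unproj(p,[[82,52],[431,50]],103.6+16).round(1))
print("lugs",unproj(p,[[77,203],[435,203]],103.6+10).round(1))
print("block",unproj(p,[[447,153]],82).round(1))
```

```text
[470.6 299.3 185.3] [179.7   3.   91.4]
guides [[365.8 421.2  21. ]
 [572.8 423.8  21. ]]
carrier +y corners [[375.8 384.5 119.6]
 [563.  390.3 119.6]]
lugs [[356.7 294.7 113.6]
 [586.4 299.9 113.6]]
block [[606.  325.9  82. ]]
```

Emit:
{"op": "apply_moves", "data": {
  "series": [
    [0,[0,0.04,0],0],
    [0,[-0.001,0.075,0],-0.013],
    [0,[-0.001,0.082,0],-0.013],
    [0,[-0.001,0.082,0],-0.013],
    [0,[-0.001,0.082,0],-0.013]
  ]
}}

```text
time: 27.18
tool_pos: [469.8, 380.2, 185.2]
tcp_rot: [179.7, 3.0, 90.6]
ft_force: [0.2, -0.0, -7.5]
finger_gap: 19.0
```

Run:
```python
from h import *
p=wl(); cv2.imwrite("pics/w16.png",p["color"])
```

```text
[469.8 380.2 185.2] [179.7   3.   90.6]
```

View pics/w16.png

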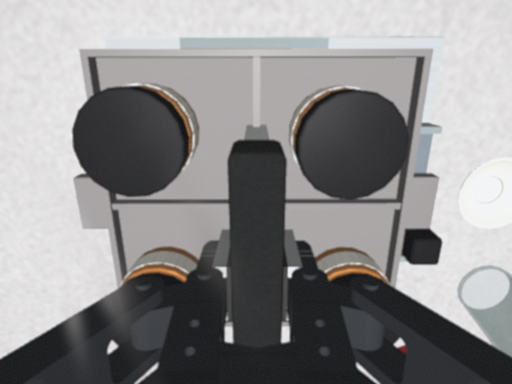

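Emit:
{"op": "apply_moves", "data": {
  "series": [
    [0,[0,0.001,-0.03],0],
    [0,[0,0.001,-0.055],0],
    [0,[0,0.001,-0.064],0],
    [0,[0,0.001,-0.064],0],
    [0,[0,0.001,-0.064],0]
  ]
}}

```text
time: 27.85
tool_pos: [470.7, 381.6, 122.9]
tcp_rot: [179.5, 2.9, 90.6]
ft_force: [0.7, 0.1, -7.2]
finger_gap: 18.5
```

Run:
```python
from h import *
p=wl(); cv2.imwrite("pics/w17.png",p["color"])
```

```text
[470.7 381.7 123. ] [179.5   2.9  90.6]
```

View pics/w17.png

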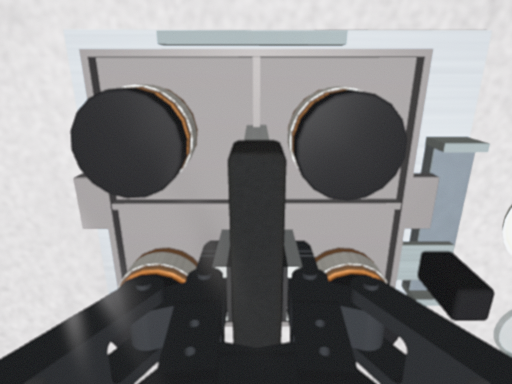

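Run:
```python
from h import *
p=wl(); zc=123-81.5
print("side guide ends outer",unproj(p,[[158,33],[347,33]],21).round(1),"inner",unproj(p,[[158,45],[347,45]],21).round(1))
print("plate",unproj(p,[[66,31],[489,31]],8).round(1))
print("carrier corners",unproj(p,[[82,52],[431,50]],zc+16).round(1),"lugs",unproj(p,[[77,203],[435,203]],zc+10).round(1))
```

```text
[470.6 381.8 122.9] [179.5   2.9  90.6]
side guide ends outer [[409.3 481.8  21. ]
 [528.  483.2  21. ]] inner [[408.7 474.8  21. ]
 [528.7 476.2  21. ]]
plate [[345.5 483.6   8. ]
 [626.  486.8   8. ]]
carrier corners [[377.5 468.4  57.5]
 [564.9 471.5  57.5]] lugs [[357.2 379.   51.5]
 [587.  380.7  51.5]]
```

Emit:
{"op": "apply_moves", "data": {
  "series": [
    [0,[-0.003,0,-0.012],0],
    [0,[-0.003,0,-0.022],0],
    [0,[-0.003,0,-0.029],0],
    [0,[-0.003,0,-0.032],0],
    [0,[-0.003,0,-0.033],0]
  ]
}}

```text
time: 28.58
tool_pos: [467.5, 381.7, 89.7]
tcp_rot: [179.6, 2.9, 90.6]
ft_force: [-1.4, -0.4, -5.0]
finger_gap: 18.7
```

Run:
```python
from h import *
p=wl(); cv2.imwrite("pics/w18.png",p["color"]);s=sense();print(s["ft_force"],s["wrist_torque"])
```

```text
[467.6 381.7  89.9] [179.6   2.9  90.6]
[-0.28189658 -1.47070023 -6.37527832] [0.04002383 0.25230001 0.0899404 ]
```

View pics/w18.png

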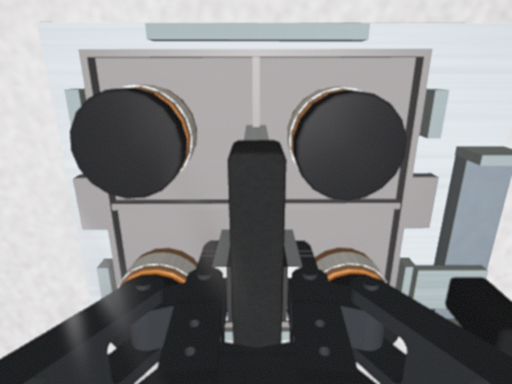

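Emit:
{"op": "apply_moves", "data": {
  "series": [
    [0,[0,0,-0.001],0],
    [0,[0,0,-0.002],0],
    [0,[0,0,-0.002],0]
  ]
}}

```text
time: 29.0
tool_pos: [468.0, 382.0, 89.5]
tcp_rot: [179.5, 2.9, 90.6]
ft_force: [-4.2, -2.6, 5.0]
finger_gap: 19.0
```

Supported by the plate (the force has reversed to +5 N). Releasing.

Emit:
{"op": "apply_moves", "data": {
  "series": [
    [0.4,[0,0,0],0],
    [1,[0,0,0],0],
    [1,[0,0,0],0],
    [1,[0,0,0.03],0],
    [1,[0,0,0.06],0]
  ],
  "grip_force": 30
}}

```text
time: 29.62
tool_pos: [467.8, 381.8, 149.8]
tcp_rot: [179.5, 2.9, 90.6]
ft_force: [0.1, 1.1, 0.2]
finger_gap: 85.5
```

Emit:
{"op": "apply_moves", "data": {
  "series": [
    [1,[0,0,0.05],0.0],
    [1,[0,0,0.05],0],
    [1,[0,0,0.05],0]
  ]
}}

```text
time: 30.0
tool_pos: [467.9, 381.9, 199.7]
tcp_rot: [179.5, 2.9, 90.6]
ft_force: [0.0, -0.1, 0.3]
finger_gap: 85.5
```

Run:
```python
from h import *
p=wl(); cv2.imwrite("pics/w19.png",p["color"]);s=sense();print(s["ft_force"],s["wrist_torque"],s["joint_pos"].round(0))
t=optics.snapshot("scene"); cv2.imwrite("pics/s19.png",cv2.resize(t["color"][130:290,60:420],None,fx=2.2,fy=2.2,interpolation=cv2.INTER_CUBIC))
```

```text
[467.4 381.5 198.6] [179.6   3.   90.6]
[0.34412987 0.0694504  0.15242554] [-0.00473928  0.0970975  -0.01559787] [36. 11. 86. -3. 84. 36.]
```

View pics/w19.png

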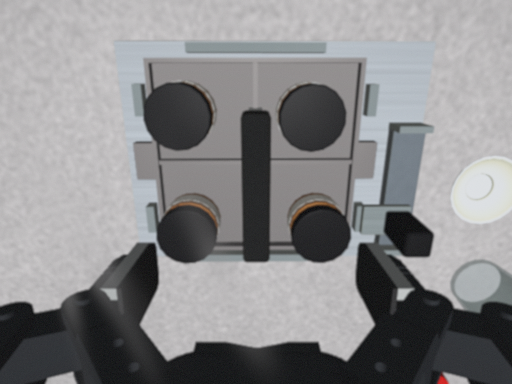

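View pics/s19.png

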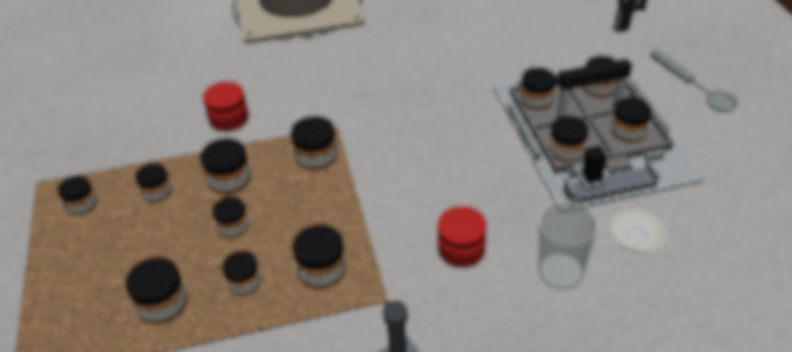

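The carrier sits between the guides and everything on the mat is undisturbed. I turn back and close the lock.

Emit:
{"op": "apply_moves", "data": {
  "series": [
    [1,[0.03,-0.011,0],0.18],
    [1,[0.06,-0.022,0],0.36],
    [1,[0.09,-0.033,0],0.54],
    [1,[0.115,-0.045,0],0.72],
    [1,[0.137,-0.055,0],0.9]
  ]
}}

```text
time: 30.72
tool_pos: [604.2, 325.4, 195.8]
tcp_rot: [179.8, 2.9, 142.5]
ft_force: [0.2, -0.1, 0.9]
finger_gap: 85.2
```

Emit:
{"op": "apply_moves", "data": {
  "series": [
    [1,[0,0,0],0.18],
    [1,[0,0,0],0.36],
    [1,[0,0,0],0.54],
    [1,[0,0,0],0.66],
    [1,[0,0,0],0.66]
  ]
}}

```text
time: 31.35
tool_pos: [603.5, 324.9, 193.9]
tcp_rot: [179.9, 2.8, -179.7]
ft_force: [-0.9, 0.8, -0.4]
finger_gap: 85.5
```

Run:
```python
from h import *
p=wl(); cv2.imwrite("pics/w20.png",p["color"])
print(proj(p,[[606,326,82]]))
```

```text
[603.6 325.  194.2] [ 179.9    2.8 -179.8]
[[257.66391518 183.25344019]]
```

View pics/w20.png

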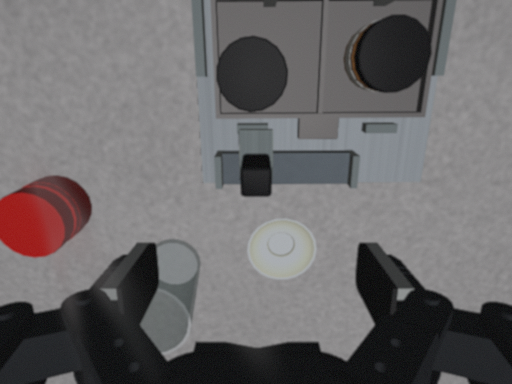

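Emit:
{"op": "apply_moves", "data": {
  "series": [
    [1,[0.001,0.001,-0.06],0],
    [1,[0.001,0.001,-0.11],0],
    [1,[0.0,0.001,-0.135],0],
    [1,[0,0.001,-0.137],0],
    [1,[0,0.001,-0.137],0]
  ]
}}

```text
time: 32.02
tool_pos: [604.2, 326.3, 58.3]
tcp_rot: [179.8, 2.9, -179.9]
ft_force: [0.0, 0.1, 0.8]
finger_gap: 85.6
```

Emit:
{"op": "apply_moves", "data": {
  "series": [
    [0,[0,0,0],0],
    [0,[0,0,0],0],
    [0,[0,0,0],0],
    [0,[0,0,0],0],
    [0,[0,0,0],0]
  ]
}}

```text
time: 32.65
tool_pos: [604.5, 326.3, 59.0]
tcp_rot: [179.8, 2.9, -179.9]
ft_force: [-1.0, -1.2, 4.4]
finger_gap: 23.3
```

Emit:
{"op": "apply_moves", "data": {
  "series": [
    [0,[0,0.015,0],0],
    [0,[0,0.03,0],0],
    [0,[0,0.042,0],0],
    [0,[0,0.05,0],0],
    [0,[0,0.053,0],0]
  ]
}}

```text
time: 33.28
tool_pos: [604.1, 379.4, 59.0]
tcp_rot: [180.0, 2.9, -179.8]
ft_force: [-5.8, -13.3, 9.7]
finger_gap: 23.8
```

Emit:
{"op": "apply_moves", "data": {
  "series": [
    [0,[0,0.003,0],0],
    [0,[0,0.005,0],0],
    [0,[0,0.006,0],0]
  ]
}}

```text
time: 33.65
tool_pos: [604.2, 379.8, 58.9]
tcp_rot: [-179.5, 2.7, -179.9]
ft_force: [-9.6, -30.5, 17.4]
finger_gap: 23.7
```

Emit:
{"op": "apply_moves", "data": {
  "series": [
    [0,[0,-0.001,0],0],
    [0.6,[0,-0.001,0],0],
    [1,[0,-0.001,0],0],
    [1,[0,0,0.03],0],
    [1,[0,0,0.08],0]
  ]
}}

```text
time: 34.28
tool_pos: [602.3, 379.4, 136.3]
tcp_rot: [-179.4, 2.4, -179.9]
ft_force: [0.3, 0.7, 0.2]
finger_gap: 85.7
```

Emit:
{"op": "apply_moves", "data": {
  "series": [
    [1,[0,0,0.05],0],
    [1,[0,0,0.06],0],
    [1,[0,0,0.06],0],
    [1,[0,0,0.06],0]
  ]
}}

```text
time: 34.78
tool_pos: [601.3, 379.1, 193.6]
tcp_rot: [-179.3, 2.3, -179.9]
ft_force: [-0.5, 0.1, -0.2]
finger_gap: 85.2
```

Run:
```python
from h import *
p=wl(); cv2.imwrite("pics/w21.png",p["color"])
print(proj(p,[[606,381,82]]))
t=optics.snapshot("scene"); cv2.imwrite("pics/s21.png",cv2.resize(t["color"][130:290,60:420],None,fx=2.2,fy=2.2,interpolation=cv2.INTER_CUBIC))
```

```text
[601.2 379.  193.4] [-179.3    2.2 -179.9]
[[260.8639467  187.37251472]]
```

View pics/w21.png

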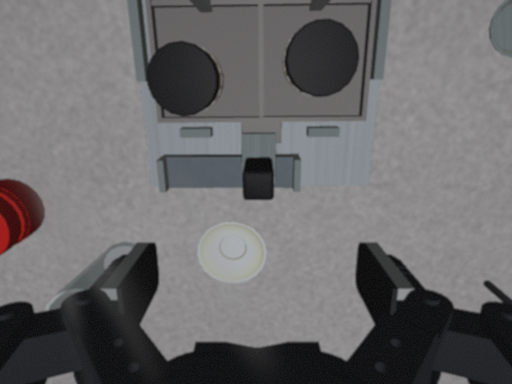

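View pics/s21.png

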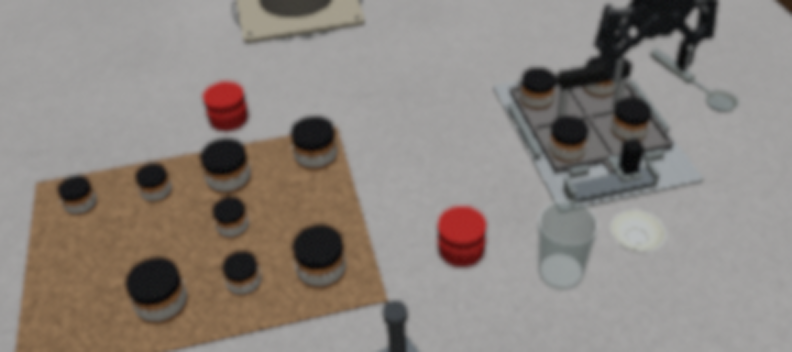

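The wrist view shows the block at (258,178), about y 379.5, with the tongue over the lug. It met the stop at −30 N, about 53.5 mm from the open position. All jars are upright. Handing in.

Run:
```python
from h import *
print(sense()["time"], hand_in())
```

```text
the job is handed in; nothing more can be done
34.875 None
```

The job is done and handed in at 34.9 s of the 210 s allowed. `hand_in` reports no verdict.

I slid the lock fully open and put the three medium jars from the mat into the carrier beside the medium pattern jar. I then set the loaded carrier on the platform between its guides and slid the lock home.

**Jars:** The last pictures showed four medium jars upright in the carrier, and the four large and four small jars still standing on the mat. The red look-alikes, dish, beaker and spoon looked untouched. No random knock was noticed.

**Lock:** It met a 52 N stop when opened and a 30 N stop when closed. The block ended at about y 379.5 mm, with its tongue over the lug. Home by the platform guides is about 380–381 mm, so it is within about 2 mm. The measured opening travel (about 48–53 mm) was less than the full 55 mm because the lock started about 9 mm open.

**Disagreements:**
- The top camera and the wrist camera differed by about 5 mm at the platform; I followed the wrist camera there.
- The tool had drifted to about 3° of tilt, but after release the carrier looked flat between its guides.

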